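# Pack a vial for cold transport

### The job

Pack the larger of the two vials for transport in the carrier: first stand the cool brick in the carrier's slot, then the empty cup in its round well, the vial upright in the cup, the deep cap over the vial onto the cup, and last the carrier's lid squarely onto its base. Seat every part fully home, keep the vial upright all the time, and leave the small vial and the two saline bottles standing where they are.

Things in the scene. Friction and masses are not known exactly. Their poses are not given: they have to be found in the camera images.
- carrier: Fixed base of the transport carrier: white plate 134 x 154 mm (x, y), 12 mm thick; on it a grey foam block 118 x 138 mm, top at z = 34 mm. In the block a round well, 68 mm diameter, centred at (0, -30) mm, and a slot 108 mm (x) by 38 mm (y) centred at (0, +45) mm, both 20 mm deep (floors at z = 14 mm). Origin: centre of the underside; z up.
- hood: Carrier lid, standing on its rim: white open-bottomed hood 134 x 154 mm (x, y), 101 mm high, inside 124 x 144 x 95 mm, 350 g. Black bar handle along y over the middle of its top: 100 x 14 x 12 mm, centre at z = 128 mm, 20 mm free under it. Closed, its rim rests on the white plate round the foam, origin 12 mm above the carrier's, axes parallel (half turn allowed). Origin: centre of rim plane.
- cool_brick: Hard-shell cool brick, white plastic, 100 mm long (x), 30 mm thick (y), 65 mm high (z), standing on its long narrow edge; goes into the slot in the same upright position, length along the slot. About 0.2 kg. Origin: centre of its underside.
- cup: Lower part of the canister: grey plastic cup, open at the top, standing upright. 62 mm outer diameter up to the shoulder at 38 mm, then a neck of 50 mm outer diameter up to the rim at 50 mm; bore 44 mm, inner floor at 4 mm. Origin: centre of its underside; z up.
- cap: Deep cap of the canister: grey ribbed plastic, closed at the top, standing on its open end. 60 mm outer diameter (63 mm at the slightly flared mouth, lowest 6 mm), 51 mm high, inside 54 mm wide and 48 mm deep. Set down without turning over the cup's neck until its rim rests on the cup's shoulder, origin 38 mm above the cup's. Origin: centre of the open rim's plane; z up.
- vial: The larger vial, to be packed: glass with a green flip cap, 37 mm diameter, 78 mm high, standing upright; body of full width up to 64 mm, cap about 30 mm wide above. Origin: centre of its underside; z up.
- small_vial: The smaller vial, purple flip cap, 29 mm diameter, 61 mm high, standing upright: stays where it is. Origin: centre of its underside.
- saline_a: Plastic saline bottle with a paper slip, about 50 mm wide, 111 mm high, standing among the parts: stays where it is. Origin: on its underside, within 5 mm of the middle.
- saline_b: A second plastic saline bottle, about 60 mm wide with its paper slip, 111 mm high, standing between carrier and lid: stays where it is. Origin: on its underside, within 12 mm of the middle.
Not all that is in view belongs to the job. What is shaped like the vial but brown is not meant.

How it is judged:
By the outcome, as a careful person would: the job done as asked, in the order asked, and still so for the second after the job is handed in, with the robot touching nothing.
It also fails if it takes over 128 s, if anything falls off the work surface, if the arm or the gripper's body presses on something with over 40 N, if the wrist force passes 120 N, or if a joint passes its speed limit or range.

### The arm

A 7-joint arm with a two-finger parallel gripper is mounted at the origin on a cart in front of the work surface, level with it; the furniture and walls round the work are solid. World frame = base frame: x ahead of the robot, y to its left, z up, the work surface at z = 0. Lengths are in m, angles in rad, forces in N, time in s.
With the tool pointing down it reaches from about 0.4 to 0.85 m from the base axis. Payload 10.4 kg.
Tool frame: the origin (TCP) lies at the very end of the fingers, on their centre line; the grasp point (between the pads) lies r.tcp_to_grasp behind it (r.tcp_to_grasp is the distance from the TCP to the grasp point, in m); z points along the fingers, y is the line along which they close (so a half turn about z gives the same grasp; the last joint's range is limited). The gripper opens to 87 mm and grips with 3 to 60 N. Pads are 19 mm wide; open, the fingers measure 117 mm over their backs; the gripper's body (75 mm by 190 mm) begins 51 mm behind the grasp point.
Start: joints at [-1.255, 0.332, -0.065, 1.46, 0.022, 1.35, -0.088], TCP at [0.208, 0.589, 0.223] pointing down, gripper open.
Joint ranges: [-2.6, 2.6], [-0.5, 2.12], [-1.47, 1.34], [0.16, 2.42], [-1.27, 4.41], [0.06, 2.06], [-2.6, 2.6]. Speed limits (rad/s): [2.22, 2.22, 2.79, 2.79, 3.14, 3.14, 3.14].

### API

Orientations are given as a unit quaternion [x, y, z, w].
In Python, from bench import monitor, cams, ticket, r gives the robot as it stands.
- The arm moves only by the shell command python3 -m crank 'ROWS' [OPENING] [FORCE]. ROWS is a JSON object whose one key "steps" holds a list of rows, each a list of 2 entries, a list of its own where there are three numbers: the shift along the world's x, y, z in units of 25 mm (1.0 is 25 mm), then the turn, a rotation vector about the world's x, y, z in units of 5 degrees (1.0 is 5 degrees). In form: {"steps": [[[x, y, z], [ax, ay, az]], ...]}. A call has 1 to 10 rows; each row shifts and turns the commanded pose from where the row before left it; what a row does not reach is not made up. A row lasts 1/12 s, in which the tool goes at most 41.7 mm and 7.16 degrees, less where a joint would pass 70% of its speed; a pose out of reach is approached as far as the arm can. A call is refused whole if a number of a shift passes 1 or a number of a turn 1, either way. A call with a gripper value outside its range is refused whole. OPENING is the finger opening in mm, from 0 to 87, set as the call begins (- or left out, the last holds). The fingers move at their own pace and stop on an object; FORCE is the grip in N (left out, the last holds). Time passes only in rows, so rows that do not move let the fingers close. It gives the time, the measured TCP pose, the force, the opening and the grip force at its end, in the units of the state.
- monitor.read_state(): the state, without advancing time (a new reading comes with each control period).
- cams.camera(name): name is "scene" or "top" or "wrist"; returns a dict with "pixels" (384x512x3 uint8, blue, green, red), "z_map" (384x512 float32, m along the optical axis (not along the pixel's ray), 0 where there is no reading), "vfov" (degrees; the focal length in pixels is half the picture's height over the tangent of half this angle, whatever the lens; pixels are square), "cx", "cy" (the principal point, pixels), "k1" (the pictures are not rectified: a ray, as slopes to the right and down, at radius r is drawn at 1 + k1 r^2 times it, then the intrinsics apply), "T" (4x4, takes a point from camera to world coordinates). Camera axes: x right, y up, looking along -z (the intrinsics and any distortion apply to the point x, -y, -z); pixel columns grow to the right and rows downward; lengths in m; the calibration is good to about 2 mm. A picture is of the moment at which its call begins.
- ticket.close_job(): hands the job in; it is judged then, once.
The state is a dict: "time": time; "joint_positions": joint angles; "joint_vel": joint speeds; "joint_torque": joint torques, N m; "ee_pos": TCP position; "eef_rot": TCP orientation; "ft_force": force on the tool from outside, world axes, zero at the start; "torque": the same for the moment, N m; "width": finger opening in m; "grip_force": force on a finger pad.
Only numpy, scipy, OpenCV 4.12 (cv2) and the standard library are available. Lean on these libraries where they do the work, as an engineer would, in place of code of your own. Each camera call takes 0.05 s, during which the arm holds its last target. There are 200 camera calls.

## Working session

There is one attempt and no reset: what is moved stays moved. The work goes in short steps, Python scripts to look and compute and a shell command to move; the robot and the scene stay as the last step left them, time stands still between calls to the robot, and variables do not carry over. Pictures are saved under pics/ and viewed, at most 14 in all, crops included, and the job is handed in when it is done.

```bash
ls; mkdir -p pics
cat > h.py <<'E'
import numpy as np, cv2
from bench import monitor, cams, ticket, r
def K(c):
    h,w=c["pixels"].shape[:2]; f=h/2/np.tan(np.radians(c["vfov"])/2)
    return f
def world(c):
    "HxWx3 world points from z_map"
    h,w=c["z_map"].shape; f=K(c); M=np.array([[f,0,c["cx"]],[0,f,c["cy"]],[0,0,1]])
    return M
def slopes(c,uv):
    uv=np.asarray(uv,float).reshape(-1,2); f=K(c)
    d=(uv-[c["cx"],c["cy"]])/f
    s=d.copy()
    for _ in range(20): s=d/(1+c["k1"]*(s**2).sum(1,keepdims=True))
    return s
def rays(c,uv):
    s=slopes(c,uv); d=np.c_[s[:,0],-s[:,1],-np.ones(len(s))]
    return c["T"][:3,3], d@c["T"][:3,:3].T
def onplane(c,uv,z):
    o,d=rays(c,uv); return o+d*((z-o[2])/d[:,2])[:,None]
def cloud(c):
    h,w=c["z_map"].shape; v,u=np.mgrid[:h,:w]
    o,d=rays(c,np.c_[u.ravel(),v.ravel()])
    P=o+d*c["z_map"].ravel()[:,None]; P[c["z_map"].ravel()==0]=np.nan
    return P.reshape(h,w,3)
E
python3 - <<'E'
from h import *
print(r.tcp_to_grasp, monitor.read_state())
import pickle
for n in ["scene","top","wrist"]:
    c=cams.camera(n); pickle.dump(c,open(n+".pkl","wb")); cv2.imwrite(f"pics/{n}0.png",c["pixels"]); print(n,c["vfov"],c["cx"],c["cy"],c["k1"],np.round(c["T"],3).tolist())
E
```

```text
pics
0.0187 {'time': 0.0, 'joint_positions': array([-1.25460729,  0.33288237, -0.06467976,  1.46098267,  0.02158928,
        1.34992652, -0.08849418]), 'joint_vel': array([-0.00068225, -0.00153961,  0.00039207,  0.00066612, -0.00153716,
        0.00080227, -0.00053434]), 'joint_torque': array([ 9.07950671e-04, -6.23271704e+01,  2.48331623e-02, -3.89895988e+01,
       -6.14898372e-02,  3.98736598e-02,  1.35968535e-04]), 'ee_pos': array([0.20759281, 0.5890748 , 0.22172761]), 'eef_rot': array([ 1.68582466e-01,  9.85687266e-01, -7.46206284e-04, -9.28766601e-05]), 'ft_force': array([-0.7125145 , -1.00721424,  0.36638429]), 'torque': array([ 0.0385698 , -0.00888024,  0.05082551]), 'grip_force': 0.0, 'width': 0.08677870163416998}
scene 54.93724275215068 258.39756928133926 192.58665133938212 0.01243497898733529 [[-0.508, 0.451, -0.734, -0.23], [-0.862, -0.276, 0.426, 0.436], [-0.01, 0.849, 0.528, 0.592], [0.0, 0.0, 0.0, 1.0]]
top 50.61312490727245 249.18948575675657 190.9119861079347 -0.02392154446128733 [[-0.002, 0.998, -0.066, 0.444], [-1.0, -0.001, 0.012, 0.018], [0.012, 0.066, 0.998, 1.117], [0.0, 0.0, 0.0, 1.0]]
wrist 71.56416172997719 257.8456666658136 189.01807419889656 -0.026264931078849963 [[0.332, -0.898, -0.288, 0.128], [0.943, 0.316, 0.102, 0.617], [-0.001, -0.306, 0.952, 0.385], [0.0, 0.0, 0.0, 1.0]]
```

View pics/top0.png

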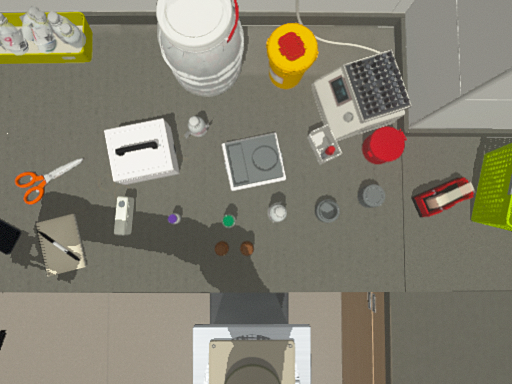

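View pics/scene0.png

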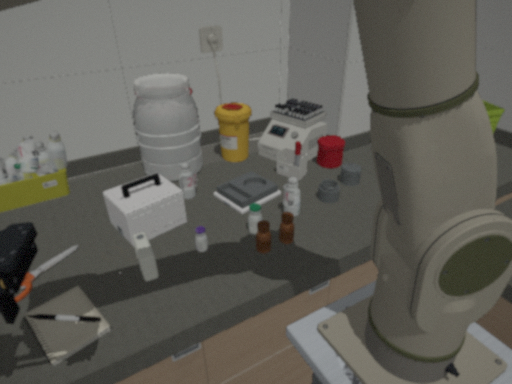

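The top view shows: carrier (254,161), hood (142,151), brick (124,215), cup (327,209), cap (372,195), saline_a (277,212), saline_b (197,126). Vial candidates are green cap (229,221), brown lookalikes (222,248) and (247,248), and small purple (174,218). I choose the green-capped one.

Run:
```python
from h import *
import pickle
c=pickle.load(open("top.pkl","rb")); P=cloud(c)
cv2.imwrite("pics/vialcrop.png",cv2.resize(c["pixels"][170:270,150:350],None,fx=4,fy=4,interpolation=cv2.INTER_CUBIC))
print("table z",np.nanmedian(P[180:200,60:90,2]))
for n,(u,v),R,zl,zh in [("carrier",(254,161),45,.02,.05),("hood",(142,151),50,.09,.11),("handle",(137,148),30,.12,.15),("brick",(124,215),26,.055,.075),("cup",(327,209),16,.04,.06),("cap",(372,195),17,.043,.06),("vial",(229,221),12,.066,.09),("small",(174,218),9,.05,.07),("salA",(277,212),16,.03,.13),("salB",(197,126),16,.03,.13),("br1",(222,248),12,.06,.09),("br2",(247,248),12,.06,.09)]:
    m=np.zeros(P.shape[:2],bool); m[v-R:v+R,u-R:u+R]=1
    z=P[...,2]; m&=(z>zl)&(z<zh)
    q=P[m]
    if len(q)<4: print(n,len(q)); continue
    (cx,cy),(w,h),a=cv2.minAreaRect((q[:,:2]*1000).astype(np.float32))
    print(n,len(q),"rect c",round(cx,1),round(cy,1),"wh",round(w,1),round(h,1),"ang",round(a,1),"z",np.round(np.percentile(q[:,2],[5,50,95]),4),"mean",np.round(q[:,:2].mean(0)*1000,1))
```

```text
table z -0.0003979553531007207
carrier 1250 rect c 599.1 -7.8 wh 259.5 155.1 ang 21.8 z [0.0292 0.0339 0.0375] mean [601.6 -16.2]
hood 2963 rect c 623.5 253.1 wh 132.7 225.2 ang 11.4 z [0.0978 0.1014 0.1047] mean [615.4 283.5]
handle 241 rect c 615.6 285.3 wh 14.7 99.8 ang 12.2 z [0.1261 0.133  0.1361] mean [615.  285.9]
brick 470 rect c 451.4 338.5 wh 31.1 99.7 ang 85.9 z [0.0592 0.0643 0.068 ] mean [451.1 337. ]
cup 119 rect c 461.8 -203.2 wh 52.2 55.2 ang 6.9 z [0.0405 0.048  0.0529] mean [ 463.  -204.2]
cap 414 rect c 503.4 -322.2 wh 58.6 58.8 ang 21.2 z [0.0475 0.0514 0.0547] mean [ 503.  -321.8]
vial 107 rect c 438.0 58.7 wh 28.2 25.5 ang 89.9 z [0.0744 0.0776 0.0806] mean [437.9  59. ]
small 67 rect c 443.3 205.4 wh 20.7 22.3 ang 0.0 z [0.058  0.0607 0.0637] mean [443.4 205.2]
salA 278 rect c 458.5 -67.0 wh 47.2 46.9 ang 41.2 z [0.0415 0.0774 0.111 ] mean [458.4 -64.6]
salB 323 rect c 680.6 147.3 wh 37.4 70.9 ang 32.3 z [0.0399 0.0728 0.1101] mean [679.8 142.4]
br1 112 rect c 364.9 78.4 wh 27.0 28.6 ang 44.9 z [0.0737 0.0774 0.0808] mean [364.9  78.7]
br2 111 rect c 365.3 11.5 wh 27.8 25.5 ang 0.0 z [0.0738 0.0777 0.0805] mean [364.7  11.5]
```

View pics/vialcrop.png

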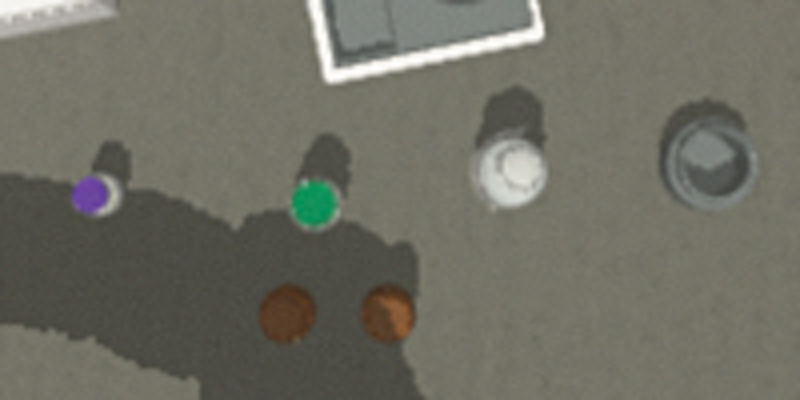

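The close crop confirms the green-capped clear vial at (229,221). The brown ones are at (222,248) and (247,248), and the small purple one is at (174,218).

```bash
cat >> h.py <<'E'
def rectof(c,seed,R,zl,zh,z,bright=None):
    "largest blob of pixels with cloud height in zl..zh near seed; outline cast on plane z -> centre mm, size, angle"
    P=cloud(c); u,v=seed; m=np.zeros(P.shape[:2],np.uint8)
    s=(slice(max(v-R,0),v+R),slice(max(u-R,0),u+R)); m[s]=((P[...,2]>zl)&(P[...,2]<zh))[s]
    if bright is not None: m&=(c["pixels"].min(2)>bright).astype(np.uint8)
    cs,_=cv2.findContours(m,cv2.RETR_EXTERNAL,cv2.CHAIN_APPROX_NONE)
    k=max(cs,key=cv2.contourArea)[:,0,:]
    q=onplane(c,k,z)[:,:2]*1000
    (a,b),(w,h),t=cv2.minAreaRect(q.astype(np.float32))
    return np.round([a,b,w,h,t],1)
E
python3 - <<'E'
from h import *
import pickle
c=pickle.load(open("top.pkl","rb"))
print("plate",rectof(c,(254,161),45,.004,.05,.012,150))
print("foam",rectof(c,(254,161),45,.027,.05,.034))
print("hood",rectof(c,(142,151),50,.094,.15,.101))
print("brick",rectof(c,(124,215),27,.055,.08,.065))
print("cap",rectof(c,(372,195),18,.043,.06,.051))
print("cup",rectof(c,(327,209),18,.03,.06,.044))
E
python3 -m crank '{"steps": [[[0.9,-0.9,0],[0,0,1]],[[0.9,-0.9,0],[0,0,1]],[[0.9,-0.9,0],[0,0,1]],[[0.9,-0.9,0],[0,0,0]],[[0.9,-0.9,0],[0,0,0]],[[0.9,-0.9,0],[0,0,0]],[[0.9,-0.9,0],[0,0,0]],[[0.9,-0.9,0],[0,0,0]],[[0.9,-0.9,0],[0,0,0]],[[0.9,-0.9,0],[0,0,0]]]}' 60 30
```

```text
plate [598.   -7.6 132.8 156.2  11. ]
foam [599.8  -7.7 118.8 138.   11.7]
hood [616.  285.3 132.2 155.9  11.3]
brick [451.3 336.6  32.   99.3  86. ]
cap [ 503.  -322.2   58.7   58.5   88.9]
cup [ 463.7 -203.4   58.5   58.4   89.3]
time: 0.98
ee_pos: [0.4335, 0.3631, 0.2224]
eef_rot: [0.038, 0.999, -0.0, -0.0]
ft_force: [1.2, 0.6, 0.6]
width: 0.0596
grip_force: 0.0
```

Run:
```python
from h import *
c=cams.camera("wrist"); cv2.imwrite("pics/w1.png",c["pixels"])
P=cloud(c)
s=monitor.read_state()
print(s["time"],s["ee_pos"])
print(np.round(c["T"],3).tolist())
m=(P[...,2]>.055)&(P[...,2]<.075)
v,u=np.nonzero(m&(abs(P[...,0]-.451)<.07)&(abs(P[...,1]-.337)<.04)); print(len(u),u.mean(),v.mean())
print("brick",rectof(c,(int(u.mean()),int(v.mean())),130,.058,.072,.065))
```

```text
1.0333 [0.43896279 0.35708183 0.222523  ]
[[0.077, -0.949, -0.305, 0.349], [0.997, 0.074, 0.023, 0.369], [0.001, -0.306, 0.952, 0.385], [0.0, 0.0, 0.0, 1.0]]
1763 240.54566080544527 185.36188315371527
brick [448.  339.1  29.6  97.8  85.2]
```

View pics/w1.png

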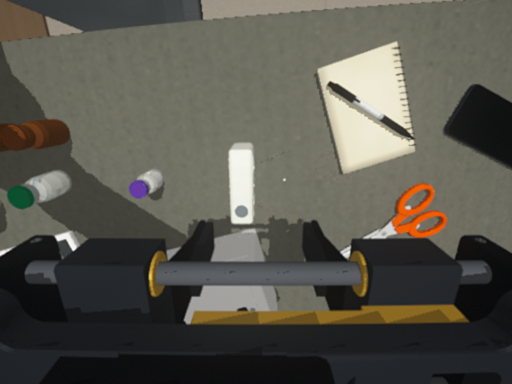

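The wrist view shows the brick at (241,185), purple vial at (146,183), green vial at (40,188) and the fingers at the bottom.

```bash
python3 -m crank '{"steps": [[[0.3,-0.5,0],[0,0,0]],[[0.3,-0.5,-0.4],[0,0,0]],[[0,0,-0.8],[0,0,0]],[[0,0,-0.8],[0,0,0]],[[0,0,-0.8],[0,0,0]],[[0,0,-0.8],[0,0,0]],[[0,0,-0.4],[0,0,0]],[[0,0,-0.2],[0,0,0]],[[0,0,0],[0,0,0]],[[0,0,0],[0,0,0]]]}' 60 30
```

```text
time: 1.87
ee_pos: [0.448, 0.3398, 0.1183]
eef_rot: [0.038, 0.999, 0.0, 0.0]
ft_force: [-0.2, -0.2, 0.5]
width: 0.0599
grip_force: 0.0
```

```bash
python3 -m crank '{"steps": [[[0.08,-0.05,-0.6],[0,0,0]],[[0,0,-0.8],[0,0,0]],[[0,0,-0.8],[0,0,0]],[[0,0,-0.8],[0,0,0]],[[0,0,-0.35],[0,0,0]],[[0,0,0],[0,0,0]],[[0,0,0],[0,0,0]]]}' 60 30
python3 -m crank '{"steps": [[[0,0,0],[0,0,0]],[[0,0,0],[0,0,0]],[[0,0,0],[0,0,0]],[[0,0,0],[0,0,0]],[[0,0,0],[0,0,0]],[[0,0,0],[0,0,0]]]}' 20 30
```

```text
time: 2.45
ee_pos: [0.4502, 0.3386, 0.0348]
eef_rot: [0.038, 0.999, 0.0, 0.0]
ft_force: [0.5, 0.2, 0.6]
width: 0.0601
grip_force: 0.0
time: 2.95
ee_pos: [0.4498, 0.3385, 0.0341]
eef_rot: [0.038, 0.999, 0.0, 0.0]
ft_force: [-0.0, 0.8, 0.6]
width: 0.0301
grip_force: 29.6
```

```bash
python3 -m crank '{"steps": [[[0,0,0.5],[0,0,0]],[[0,0,0.9],[0,0,0]],[[0,0,0.9],[0,0,0]],[[0,0,0.9],[0,0,0]],[[0,0,0.9],[0,0,0]],[[0,0,0.9],[0,0,0]],[[0,0,0.9],[0,0,0]],[[0,0,0.5],[0,0,0]],[[0,0,0.1],[0,0,0]],[[0.2,-0.4,0],[0,0,0.13]]]}' 20 30
python3 -m crank '{"steps": [[[0.4,-0.9,0],[0,0,0.3]],[[0.4,-0.9,0],[0,0,0.3]],[[0.4,-0.9,0],[0,0,0.3]],[[0.4,-0.9,0],[0,0,0.3]],[[0.4,-0.9,0],[0,0,0.3]],[[0.4,-0.9,0],[0,0,0.3]],[[0.4,-0.9,0],[0,0,0.3]],[[0.4,-0.9,0],[0,0,0.3]],[[0.4,-0.9,0],[0,0,0.3]],[[0.4,-0.9,0],[0,0,0.3]]]}'
python3 -m crank '{"steps": [[[0.6,-0.9,0],[0,0,0]],[[0.5,-0.9,0],[0,0,0]],[[0.3,-0.7,0],[0,0,0]],[[0,-0.15,-0.4],[0,0,0]],[[0,0,-0.6],[0,0,0]],[[0,0,-0.5],[0,0,0]],[[0,0,0],[0,0,0]],[[0,0,0],[0,0,0]],[[0,0,0],[0,0,0]]]}'
python3 - <<'E'
from h import *
c=cams.camera("wrist"); cv2.imwrite("pics/w2.png",c["pixels"])
d=cams.camera("top"); cv2.imwrite("pics/t2.png",d["pixels"])
s=monitor.read_state(); print(s["ee_pos"],s["eef_rot"])
from h import *
P=cloud(c)
import pickle; pickle.dump(c,open("w2.pkl","wb"))
m=(abs(P[...,2]-.034)<.008)&(abs(P[...,0]-.6)<.09)&(abs(P[...,1]+.008)<.09)
v,u=np.nonzero(m); print(len(u),u.min(),u.max(),v.min(),v.max())
E
```

```text
time: 3.78
ee_pos: [0.4537, 0.3303, 0.1976]
eef_rot: [0.031, 1.0, 0.001, 0.0]
ft_force: [-0.3, 1.0, -1.1]
width: 0.0302
grip_force: 29.6
time: 4.62
ee_pos: [0.5545, 0.1019, 0.1958]
eef_rot: [-0.099, 0.995, -0.0, -0.001]
ft_force: [0.8, 0.4, -1.4]
width: 0.0303
grip_force: 29.6
time: 5.37
ee_pos: [0.5897, 0.0376, 0.1592]
eef_rot: [-0.098, 0.995, 0.0, 0.0]
ft_force: [-0.4, 0.4, -0.9]
width: 0.0299
grip_force: 29.6
[0.59007133 0.03742727 0.15965852] [-9.82011958e-02  9.95166392e-01  1.38998297e-04  5.98734467e-04]
5438 152 280 129 229
```

View pics/w2.png

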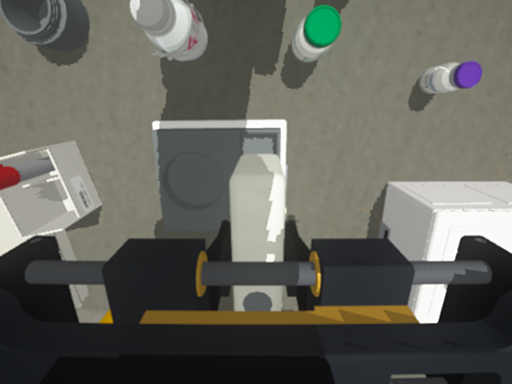

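Brick held over the slot; the plate's near edge is at v≈121 from u 153 to 287, and the well is at (195,180).

```bash
cat >> h.py <<'E'
def carrier_edges(c,yaw=11.3,seed=(.599,-.0077)):
    "distances (mm) of white plate border to seed centre along carrier axes, measured from the white mask cast on z=12mm"
    g=c["pixels"].min(2); h,w=g.shape; v,u=np.mgrid[:h,:w]
    q=onplane(c,np.c_[u.ravel(),v.ravel()],.012)[:,:2]-seed
    t=np.radians(yaw); R=np.array([[np.cos(t),np.sin(t)],[-np.sin(t),np.cos(t)]])
    L=(q@R.T*1000).reshape(h,w,2); P=cloud(c)
    return L,g,P
E
python3 - <<'E'
from h import *
import pickle
c=pickle.load(open("w2.pkl","rb"))
L,g,P=carrier_edges(c)
m=(g>140)&(abs(P[...,2]-.012)<.007)&(abs(L[...,0])<85)&(abs(L[...,1])<95)
# near (-x) edge, right/left edges
x,y=L[...,0],L[...,1]
for n,sel,ax,oth,f in [("near",m&(abs(y)<65),0,1,np.min),("left(+y)",m&(x<-10)&(x>-60)&(y>40),1,0,np.max),("right(-y)",m&(x<-10)&(x>-60)&(y<-40),1,0,np.min)]:
    o=L[...,oth][sel]; e=L[...,ax][sel]; b=np.round(o/6)
    pts=np.array([[k*6,f(e[b==k])] for k in np.unique(b) if (b==k).sum()>2])
    p=np.polyfit(pts[:,0],pts[:,1],1); print(n,len(pts),"med",np.round(np.median(pts[:,1]),1),"slope deg",np.degrees(np.arctan(p[0])).round(2))
# well circle: dark edge on z=.034
q=onplane(c,[[240,156],[280,156],[258,155]],.1256)[:,:2]; print(q)
E
python3 - <<'E'
import cv2
im=cv2.imread("pics/w2.png")[100:260,130:330]; cv2.imwrite("pics/w2c.png",cv2.resize(im,None,fx=4,fy=3.75,interpolation=cv2.INTER_CUBIC))
E
```

```text
near 23 med -66.7 slope deg -0.53
left(+y) 9 med 77.3 slope deg 3.0
right(-y) 1 med -74.4 slope deg 31.8
[[0.54570342 0.01449198]
 [0.53987941 0.04371096]
 [0.54234901 0.02749238]]<stdin>:11: RankWarning: Polyfit may be poorly conditioned
```

View pics/w2c.png

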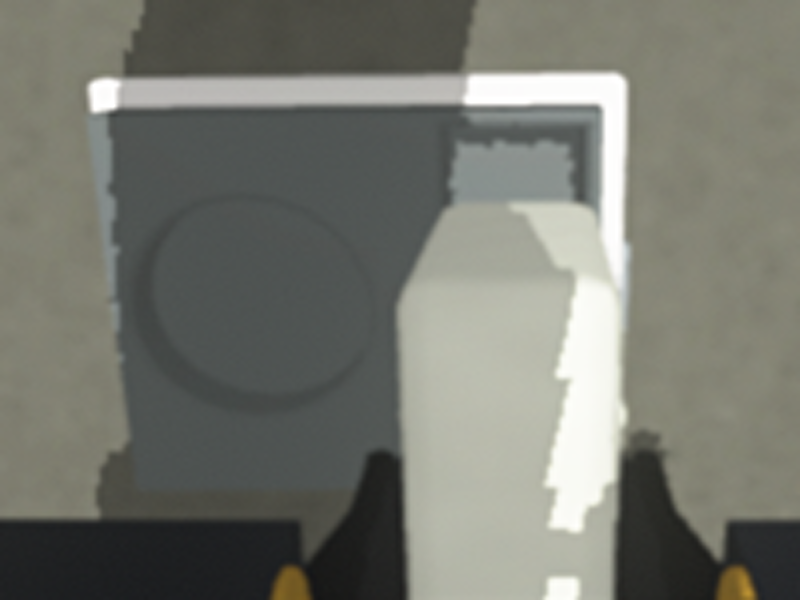

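The crop shows the brick's lower end edge above the slot. Its centre casts to within about 1 mm of the slot axis, so I'm descending.

```bash
python3 -m crank '{"steps": [[[0,-0.05,-0.6],[0,0,0]],[[0,0,-0.8],[0,0,0]],[[0,0,-0.8],[0,0,0]],[[0,0,-0.6],[0,0,0]],[[0,0,-0.4],[0,0,0]],[[0,0,-0.3],[0,0,0]],[[0,0,-0.3],[0,0,0]],[[0,0,-0.3],[0,0,0]],[[0,0,-0.2],[0,0,0]],[[0,0,0],[0,0,0]]]}'
```

```text
time: 6.3
ee_pos: [0.5893, 0.0357, 0.0505]
eef_rot: [-0.098, 0.995, -0.0, -0.001]
ft_force: [-0.0, -0.9, -1.6]
width: 0.03
grip_force: 29.6
```

```bash
python3 -m crank '{"steps": [[[0,0,-0.1],[0,0,0]],[[0,0,-0.05],[0,0,0]],[[0,0,0],[0,0,0]],[[0,0,0],[0,0,0]]]}'
python3 -m crank '{"steps": [[[0,0,0],[0,0,0]],[[0,0,0],[0,0,0]],[[0,0,0],[0,0,0]],[[0,0,0],[0,0,0]],[[0,0,0.3],[0,0,0]],[[0,0,0.7],[0,0,0]],[[0,0,0.9],[0,0,0]],[[0,0,0.9],[0,0,0]],[[0,0,0.9],[0,0,0]],[[0,0,0.9],[0,0,0]]]}' 50 30
python3 - <<'E'
from h import *
d=cams.camera("wrist"); P=cloud(d)
cv2.imwrite("pics/w3.png",d["pixels"])
m=(abs(P[...,0]-.590)<.06)&(abs(P[...,1]-.036)<.03)&(P[...,2]>.06)&(P[...,2]<.1)
q=P[m]; print(len(q),np.percentile(q[:,2],[10,50,90]), cv2.minAreaRect((q[:,:2]*1000).astype(np.float32)))
E
```

```text
time: 6.63
ee_pos: [0.5901, 0.0359, 0.048]
eef_rot: [-0.098, 0.995, 0.0, 0.0]
ft_force: [0.1, 0.1, 0.9]
width: 0.0299
grip_force: 29.6
time: 7.47
ee_pos: [0.5896, 0.0356, 0.1643]
eef_rot: [-0.098, 0.995, 0.0, 0.0]
ft_force: [0.5, 0.5, -1.2]
width: 0.0501
grip_force: 0.0
2940 [0.07674319 0.07935732 0.08051926] ((588.8544921875, 35.64041519165039), (98.18115234375, 32.65898132324219), 11.164044380187988)
```

Run:
```python
from h import *
print(np.round(monitor.read_state()["joint_positions"],2))
```

```text
[-0.39  0.29  0.31  1.64 -0.09  1.21  1.7 ]
```

```bash
python3 -m crank '{"steps": [[[-0.3,-0.6,0.1],[0,0,-1]],[[-0.3,-0.6,0.1],[0,0,-1]],[[-0.3,-0.6,0.1],[0,0,-1]],[[-0.3,-0.6,0.1],[0,0,-1]],[[-0.3,-0.6,0],[0,0,-1]],[[-0.3,-0.6,0],[0,0,-1]],[[-0.3,-0.6,0],[0,0,-1]],[[-0.3,-0.6,0],[0,0,-1]],[[-0.3,-0.6,0],[0,0,-1]],[[-0.3,-0.6,0],[0,0,-1]]]}' 85 30
python3 -m crank '{"steps": [[[-0.25,-0.5,0],[0,0,-1]],[[-0.25,-0.5,0],[0,0,-1]],[[-0.25,-0.5,0],[0,0,-1]],[[-0.25,-0.5,0],[0,0,-1]],[[-0.25,-0.5,0],[0,0,-1]],[[-0.25,-0.5,0],[0,0,-1]],[[-0.25,-0.3,0],[0,0,-1]],[[-0.25,-0.2,0],[0,0,-1]],[[0,0,0],[0,0,0]],[[0,0,0],[0,0,0]]]}'
python3 - <<'E'
from h import *
d=cams.camera("wrist"); P=cloud(d)
cv2.imwrite("pics/w4.png",d["pixels"])
m=(abs(P[...,0]-.463)<.04)&(abs(P[...,1]+.203)<.04)&(P[...,2]>.03)&(P[...,2]<.06)
v,u=np.nonzero(m); print(len(u),u.min(),u.max(),v.min(),v.max())
print(monitor.read_state()["joint_positions"].round(2))
print(rectof(d,(int(u.mean()),int(v.mean())),70,.045,.06,.050))
print(rectof(d,(int(u.mean()),int(v.mean())),70,.032,.06,.040))
E
```

```text
time: 8.35
ee_pos: [0.5143, -0.115, 0.1731]
eef_rot: [0.334, 0.943, 0.0, 0.0]
ft_force: [0.2, -0.1, -0.8]
width: 0.0852
grip_force: 0.0
time: 9.18
ee_pos: [0.4648, -0.2017, 0.173]
eef_rot: [0.634, 0.774, 0.0, 0.0]
ft_force: [0.2, -0.3, -0.5]
width: 0.0851
grip_force: 0.0
1248 229 281 154 205
[-0.26  0.1   0.62  1.86 -0.07  1.19  0.58]
[ 461.9 -204.3   49.5   50.2   11.3]
[ 461.5 -202.8   60.2   61.1   11.3]
```

View pics/w4.png

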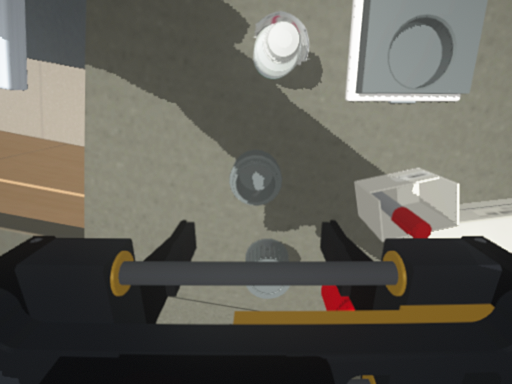

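The cup is at (256,180), cap at (267,262), saline_a at (280,48) and the carrier well at (420,50).

```bash
python3 -m crank '{"steps": [[[-0.1,-0.08,-0.5],[0,0,0]],[[0,0,-0.9],[0,0,0]],[[0,0,-0.9],[0,0,0]],[[0,0,-0.9],[0,0,0]],[[0,0,-0.9],[0,0,0]],[[0,0,-0.9],[0,0,0]],[[0,0,-0.6],[0,0,0]],[[0,0,-0.36],[0,0,0]],[[0,0,0],[0,0,0]],[[0,0,0],[0,0,0]]]}' 85 30
python3 -m crank '{"steps": [[[0,0,0],[0,0,0]],[[0,0,0],[0,0,0]],[[0,0,0],[0,0,0]],[[0,0,0],[0,0,0]],[[0,0,0],[0,0,0]],[[0,0,0],[0,0,0]]]}' 50 20
```

```text
time: 10.07
ee_pos: [0.4625, -0.2036, 0.0238]
eef_rot: [0.634, 0.773, -0.0, -0.0]
ft_force: [0.3, 0.9, 0.2]
width: 0.0848
grip_force: 0.0
time: 10.57
ee_pos: [0.4625, -0.2038, 0.024]
eef_rot: [0.634, 0.773, 0.0, 0.0]
ft_force: [-0.8, 0.6, 4.2]
width: 0.0608
grip_force: 20.0
```

```bash
python3 -m crank '{"steps": [[[0,0,0.4],[0,0,0]],[[0,0,0.8],[0,0,0]],[[0,0,0.9],[0,0,0]],[[0,0,0.9],[0,0,0]],[[0,0,0.9],[0,0,0]],[[0,0,0.9],[0,0,0]],[[0,0,0.4],[0,0,0]],[[0.3,0.3,0],[0,0,0]],[[0.5,0.6,0],[0,0,0]],[[0.6,0.7,0],[0,0,0]]]}'
python3 -m crank '{"steps": [[[0.7,0.8,0],[0,0,0]],[[0.7,0.8,0],[0,0,0]],[[0.7,0.8,0],[0,0,0]],[[0.7,0.8,0],[0,0,0]],[[0.7,0.8,0],[0,0,0]],[[0.5,0.6,-0.4],[0,0,0]],[[0.3,0.47,-0.8],[0,0,0]],[[0,0,-0.6],[0,0,0]],[[0,0,-0.2],[0,0,0]],[[0,0,0],[0,0,0]]]}'
python3 - <<'E'
from h import *
import pickle
d=cams.camera("wrist"); pickle.dump(d,open("w5.pkl","wb"))
cv2.imwrite("pics/w5.png",d["pixels"]); s=monitor.read_state(); print(s["ee_pos"])
E
```

```text
time: 11.4
ee_pos: [0.4971, -0.1633, 0.1526]
eef_rot: [0.635, 0.772, -0.0, -0.0]
ft_force: [0.1, -0.1, -1.5]
width: 0.0613
grip_force: 20.0
time: 12.23
ee_pos: [0.6032, -0.0367, 0.1008]
eef_rot: [0.634, 0.773, -0.002, -0.002]
ft_force: [0.3, 1.5, -0.6]
width: 0.0605
grip_force: 20.0
[ 0.60394276 -0.03726661  0.10244637]
```

View pics/w5.png

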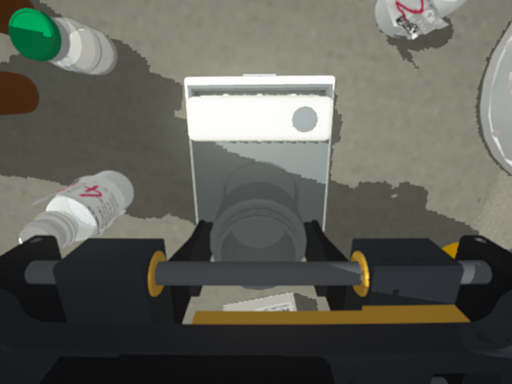

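The cup hangs over the well; the brick is in the slot at (260,118), the plate's far edge is at v≈80 and its sides are at u≈188/333. I'll check both offsets numerically.

```bash
cat >> h.py <<'E'
def edges(c):
    "plate border as seen, carrier axes about the assumed centre (should be -67,+67,+77)"
    L,g,P=carrier_edges(c); x,y=L[...,0],L[...,1]
    m=(g>140)&(abs(P[...,2]-.012)<.007)&(abs(x)<85)&(abs(y)<95)
    out={}
    for n,sel,ax,f in [("-x",m&(abs(y)<60)&(x<-50),0,np.min),("+x",m&(abs(y)<60)&(x>50),0,np.max),("+y",m&(abs(x)<60)&(y>60),1,np.max)]:
        o=L[...,1-ax][sel]; e=L[...,ax][sel]; b=np.round(o/6)
        e=[f(e[b==k]) for k in np.unique(b) if (b==k).sum()>2]
        if e: out[n]=(len(e),round(float(np.median(e)),1))
    return out
E
python3 - <<'E'
from h import *
import pickle
c=pickle.load(open("w5.pkl","rb")); print(edges(c))
P=cloud(c); ee=np.array([.6039,-.0373])
m=(abs(P[...,0]-ee[0])<.04)&(abs(P[...,1]-ee[1])<.04)&(P[...,2]>.10)&(P[...,2]<.16)
q=P[m]; print(len(q),np.percentile(q[:,2],[5,50,95]))
mm=(m&(P[...,2]>.122)&(P[...,2]<.135)).astype(np.uint8); v,u=np.nonzero(mm); print(u.min(),u.max(),v.min(),v.max())
# top arc of rim (closest to +y): fit circle R=25 from outline at z=.1284
cs,_=cv2.findContours(mm,cv2.RETR_EXTERNAL,cv2.CHAIN_APPROX_NONE); k=max(cs,key=cv2.contourArea)[:,0,:]
Q=onplane(c,k,.1284)[:,:2]*1000; print(cv2.minEnclosingCircle(Q.astype(np.float32)))
E
```

```text
{'-x': (16, -66.4), '+x': (16, 65.7), '+y': (21, 78.0)}
6153 [0.10353634 0.119773   0.15079042]
189 334 212 289
((602.233642578125, -33.8655891418457), 24.805002212524414)
```

Run:
```python
from h import *
import pickle
c=pickle.load(open("w5.pkl","rb"))
im=cv2.resize(c["pixels"][150:300,180:340],None,fx=4.8,fy=3.9,interpolation=cv2.INTER_CUBIC)
im=cv2.convertScaleAbs(im,alpha=1.8,beta=10)
t=np.linspace(0,2*np.pi,200)
def proj(c,X):
    p=(X-c["T"][:3,3])@c["T"][:3,:3]; s=np.c_[p[:,0],-p[:,1]]/-p[:,2:3]
    s=s*(1+c["k1"]*(s**2).sum(1,keepdims=True)); return s*K(c)+[c["cx"],c["cy"]]
def circ(x,y,z,R,col):
    p=proj(c,np.c_[x+R*np.cos(t),y+R*np.sin(t),0*t+z]); p=((p-[180,150])*[4.8,3.9]).astype(int)
    cv2.polylines(im,[p],True,col,1)
circ(.6039,-.0373,.1284,.025,(0,255,0)); circ(.6039,-.0373,.1164,.031,(0,255,255)); circ(.6049,-.0371,.034,.034,(0,0,255))
cv2.imwrite("pics/w5c.png",im)
```

```text
(no output)
```

View pics/w5c.png

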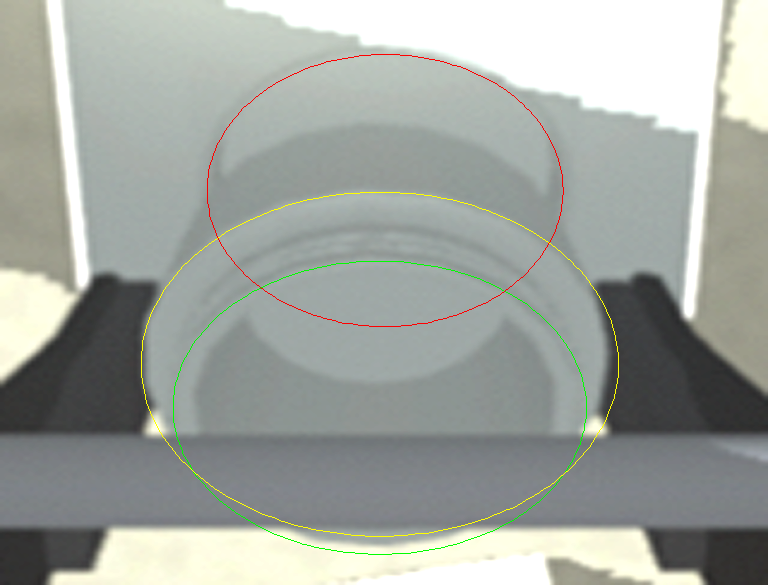

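The overlay shows the well matches the prediction (red), and the cup rim sits 1–2 mm toward +y of the TCP. I'll shift 1 mm and lower.

```bash
python3 -m crank '{"steps": [[[0.04,-0.04,-0.4],[0,0,0]],[[0,0,-0.5],[0,0,0]],[[0,0,-0.5],[0,0,0]],[[0,0,-0.3],[0,0,0]],[[0,0,-0.2],[0,0,0]],[[0,0,-0.2],[0,0,0]],[[0,0,0],[0,0,0]]]}'
python3 -m crank '{"steps": [[[0,0,-0.1],[0,0,0]],[[0,0,-0.1],[0,0,0]],[[0,0,-0.1],[0,0,0]],[[0,0,-0.1],[0,0,0]],[[0,0,0],[0,0,0]],[[0,0,0],[0,0,0]]]}'
```

```text
time: 12.87
ee_pos: [0.6052, -0.0379, 0.0501]
eef_rot: [0.634, 0.773, -0.0, -0.0]
ft_force: [-0.9, 0.7, -1.6]
width: 0.061
grip_force: 20.0
time: 13.37
ee_pos: [0.6056, -0.038, 0.0409]
eef_rot: [0.634, 0.773, -0.0, -0.0]
ft_force: [-0.1, 0.4, -0.4]
width: 0.0606
grip_force: 20.0
```

```bash
python3 -m crank '{"steps": [[[0,0,-0.07],[0,0,0]],[[0,0,-0.05],[0,0,0]],[[0,0,0],[0,0,0]],[[0,0,0],[0,0,0]]]}'
python3 -m crank '{"steps": [[[0,0,0],[0,0,0]],[[0,0,0],[0,0,0]],[[0,0,0],[0,0,0]],[[0,0,0],[0,0,0]],[[0,0,0.3],[0,0,0]],[[0,0,0.7],[0,0,0]],[[0,0,0.9],[0,0,0]],[[0,0,0.9],[0,0,0]],[[0,0,0.9],[0,0,0]],[[0,0,0.9],[0,0,0]]]}' 80 20
python3 - <<'E'
from h import *
import pickle
c=cams.camera("wrist"); pickle.dump(c,open("w6.pkl","wb")); P=cloud(c)
d=np.hypot(P[...,0]-.605,P[...,1]+.037)
for a,b in [(.022,.025),(.026,.030),(0,.015)]:
    q=P[(d>a)&(d<b)]; print(len(q),np.percentile(q[:,2],[10,50,90]).round(4))
m=((d<.04)&(P[...,2]>.058)&(P[...,2]<.07)).astype(np.uint8)
cs,_=cv2.findContours(m,cv2.RETR_EXTERNAL,cv2.CHAIN_APPROX_NONE); k=max(cs,key=cv2.contourArea)[:,0,:]
print(cv2.minEnclosingCircle((onplane(c,k,.064)[:,:2]*1000).astype(np.float32)), edges(c))
q=P[m>0]; q=q[abs(q[:,2]-.064)<.006]; A=np.c_[q[:,:2]-[.605,-.037],np.ones(len(q))]; print("tilt",np.linalg.lstsq(A,q[:,2],rcond=None)[0])
E
```

```text
time: 13.7
ee_pos: [0.6058, -0.0379, 0.0382]
eef_rot: [0.634, 0.773, 0.0, 0.0]
ft_force: [-0.5, 2.3, 0.3]
width: 0.0608
grip_force: 20.0
time: 14.53
ee_pos: [0.6056, -0.0383, 0.1548]
eef_rot: [0.635, 0.773, 0.0, 0.0]
ft_force: [-0.4, 0.3, 0.2]
width: 0.08
grip_force: 0.0
5798 [0.0537 0.2635 0.2732]
5922 [0.0531 0.2644 0.2733]
415 [0.0178 0.0187 0.0195]
((604.8189086914062, -37.58849334716797), 25.841150283813477) {'-x': (21, -66.4), '+x': (21, 65.5), '+y': (21, 77.9)}
tilt [-0.00661848  0.00730251  0.06327921]
```

```bash
python3 -m crank '{"steps": [[[-0.4,0.2,0.3],[0,0,0]],[[-0.8,0.5,0.3],[0,0,0]],[[-0.9,0.5,0],[0,0,0]],[[-0.9,0.5,0],[0,0,0]],[[-0.9,0.5,0],[0,0,0]],[[-0.9,0.5,0],[0,0,0]],[[-0.9,0.5,0],[0,0,0]],[[-0.6,0.4,0],[0,0,0]],[[-0.4,0.27,0],[0,0,0]],[[0,0,0],[0,0,0]]]}' 55 20
python3 -m crank '{"steps": [[[0,0,0],[0,0,0]],[[0,0,0],[0,0,0]]]}'
python3 - <<'E'
from h import *
import pickle
c=cams.camera("wrist"); pickle.dump(c,open("w7.pkl","wb")); P=cloud(c); cv2.imwrite("pics/w7.png",c["pixels"])
hsv=cv2.cvtColor(c["pixels"],cv2.COLOR_BGR2HSV)
m=cv2.inRange(hsv,(60,100,50),(90,255,255)); cs,_=cv2.findContours(m,cv2.RETR_EXTERNAL,cv2.CHAIN_APPROX_NONE); k=max(cs,key=cv2.contourArea)[:,0,:]
print(k.min(0),k.max(0)); 
mm=np.zeros(m.shape,np.uint8); cv2.drawContours(mm,[k[:,None]],-1,1,-1)
q=P[(mm>0)&(P[...,2]>.074)&(P[...,2]<.083)]; print(len(q),cv2.minEnclosingCircle((q[:,:2]*1000).astype(np.float32)),np.median(q,0))
s=monitor.read_state();print(s["ee_pos"])
E
```

```text
time: 15.42
ee_pos: [0.4368, 0.06, 0.1686]
eef_rot: [0.634, 0.774, 0.001, -0.0]
ft_force: [0.8, 0.2, -0.0]
width: 0.0548
grip_force: 0.0
time: 15.58
ee_pos: [0.4389, 0.0582, 0.1684]
eef_rot: [0.635, 0.773, 0.0, 0.0]
ft_force: [-0.3, -0.4, -0.3]
width: 0.0549
grip_force: 0.0
[242 174] [270 202]
656 ((436.3621826171875, 60.821250915527344), 15.0394868850708) [0.43595392 0.06127065 0.07768686]
[0.43894644 0.05806629 0.16827934]
```

Run:
```python
import cv2
a=cv2.imread("pics/w7.png"); cv2.imwrite("pics/w7c.png",cv2.resize(a[60:300,100:420],None,fx=2,fy=2))
```

```text
(no output)
```

View pics/w7c.png

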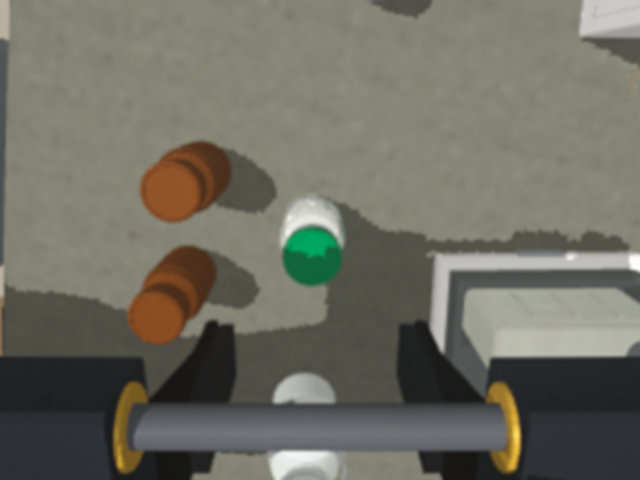

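The crop shows the green vial at (255,188) full frame, clear of the brown pair on its left, with saline_a below.

```bash
python3 -m crank '{"steps": [[[-0.07,0.08,-0.4],[0,0,0]],[[0,0,-0.7],[0,0,0]],[[0,0,-0.8],[0,0,0]],[[0,0,-0.8],[0,0,0]],[[0,0,-0.7],[0,0,0]],[[0,0,-0.6],[0,0,0]],[[0,0,-0.5],[0,0,0]],[[0,0,-0.3],[0,0,0]],[[0,0,0],[0,0,0]],[[0,0,0],[0,0,0]]]}' 55 20
python3 -m crank '{"steps": [[[0,0,0],[0,0,0]],[[0,0,0],[0,0,0]],[[0,0,0],[0,0,0]],[[0,0,0],[0,0,0]],[[0,0,0],[0,0,0]],[[0,0,0],[0,0,0]]]}' 30 20
```

```text
time: 16.47
ee_pos: [0.4364, 0.0604, 0.0478]
eef_rot: [0.635, 0.773, -0.0, -0.0]
ft_force: [0.2, -0.2, -0.4]
width: 0.055
grip_force: 0.0
time: 16.97
ee_pos: [0.4367, 0.0609, 0.0483]
eef_rot: [0.634, 0.773, 0.0, 0.0]
ft_force: [0.7, 0.1, 0.1]
width: 0.0311
grip_force: 0.7
```

Run:
```python
from h import *
c=cams.camera("scene"); w=cams.camera("wrist"); s=monitor.read_state(); print(s["width"],s["grip_force"],s["ft_force"])
a=cv2.resize(c["pixels"][170:270,200:340],(560,400),interpolation=cv2.INTER_CUBIC); b=cv2.resize(w["pixels"][180:290,180:340],(580,400),interpolation=cv2.INTER_CUBIC)
cv2.imwrite("pics/v8.png",cv2.resize(np.hstack([a,b]),(800,280)))
```

```text
0.030453236377249508 4.469848233020457 [-0.05970764  0.73299209  2.08093048]
```

View pics/v8.png

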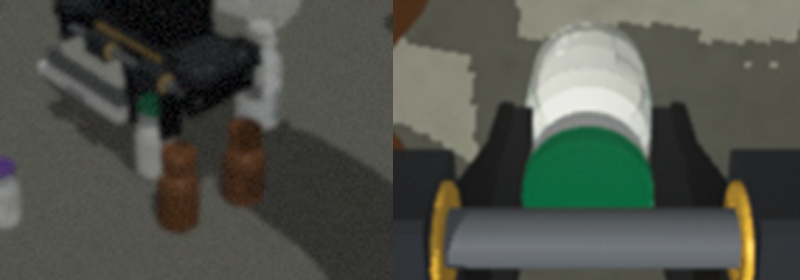

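The pads meet the vial's cap rather than its body, and the vial stands upright. I'll reopen slightly, rise 4 mm to grip the cap cleanly, then close.

```bash
python3 -m crank '{"steps": [[[0,0,0],[0,0,0]],[[0,0,0],[0,0,0]],[[0,0,0],[0,0,0]],[[0,-0.02,0.16],[0,0,0]],[[0,0,0],[0,0,0]]]}' 42 20
python3 -m crank '{"steps": [[[0,0,0],[0,0,0]],[[0,0,0],[0,0,0]],[[0,0,0],[0,0,0]],[[0,0,0],[0,0,0]],[[0,0,0],[0,0,0]],[[0,0,0],[0,0,0]]]}' 15 20
```

```text
time: 17.48
ee_pos: [0.4367, 0.0602, 0.0526]
eef_rot: [0.635, 0.773, 0.0, 0.0]
ft_force: [1.0, -0.3, 0.2]
width: 0.0417
grip_force: 0.0
time: 17.98
ee_pos: [0.4365, 0.0602, 0.0521]
eef_rot: [0.634, 0.773, 0.0, 0.0]
ft_force: [0.0, 0.8, 0.8]
width: 0.0288
grip_force: 19.2
```

```bash
python3 -m crank '{"steps": [[[0,0,0.2],[0,0,0]],[[0,0,0.4],[0,0,0]],[[0,0,0.6],[0,0,0]],[[0,0,0.7],[0,0,0]],[[0,0,0.7],[0,0,0]],[[0,0,0.7],[0,0,0]],[[0,0,0.6],[0,0,0]],[[0,0,0.4],[0,0,0]],[[0,0,0.2],[0,0,0]],[[0.2,-0.11,0],[0,0,0]]]}'
python3 -m crank '{"steps": [[[0.4,-0.3,0],[0,0,0]],[[0.6,-0.4,0],[0,0,0]],[[0.8,-0.5,0],[0,0,0]],[[1,-0.6,0],[0,0,0]],[[1,-0.6,0],[0,0,0]],[[1,-0.5,0],[0,0,0]],[[0.8,-0.4,0],[0,0,0]],[[0.5,-0.3,0],[0,0,0]],[[0.3,-0.15,0],[0,0,0]],[[0.13,-0.05,0],[0,0,0]]]}'
python3 -m crank '{"steps": [[[0,0,-0.3],[0,0,0]],[[0,0,-0.4],[0,0,0]],[[0,0,-0.2],[0,0,0]],[[0,0,0],[0,0,0]],[[0,0,0],[0,0,0]]]}'
cat >> h.py <<'E'
def proj(c,X):
    p=(X-c["T"][:3,3])@c["T"][:3,:3]; s=np.c_[p[:,0],-p[:,1]]/-p[:,2:3]
    s=s*(1+c["k1"]*(s**2).sum(1,keepdims=True)); return s*K(c)+[c["cx"],c["cy"]]
def crop(c,box,circs,name,W=760):
    u0,v0,u1,v1=box; f=W/(u1-u0); t=np.linspace(0,2*np.pi,200)
    im=cv2.resize(c["pixels"][v0:v1,u0:u1],None,fx=f,fy=f,interpolation=cv2.INTER_CUBIC)
    for x,y,z,R,col in circs:
        p=proj(c,np.c_[x+R*np.cos(t),y+R*np.sin(t),0*t+z]); cv2.polylines(im,[((p-[u0,v0])*f).astype(int)],True,col,1)
    cv2.imwrite(name,im)
E
python3 - <<'E'
from h import *
import pickle
c=cams.camera("wrist"); pickle.dump(c,open("w9.pkl","wb")); s=monitor.read_state(); e=s["ee_pos"]; print(e,s["width"])
z0=e[2]-.0521
crop(c,(180,140,340,270),[(.6048,-.0376,.064,.022,(0,0,255)),(.6048,-.0376,.064,.025,(0,0,255)),(e[0],e[1],z0,.0185,(0,255,255)),(e[0],e[1],z0+.064,.0185,(0,255,255)),(e[0],e[1],z0+.078,.015,(255,0,255))],"pics/w9.png")
E
```

```text
time: 18.82
ee_pos: [0.4416, 0.058, 0.1656]
eef_rot: [0.634, 0.773, 0.001, 0.0]
ft_force: [0.2, 0.1, -0.9]
width: 0.0286
grip_force: 19.2
time: 19.65
ee_pos: [0.605, -0.0386, 0.1633]
eef_rot: [0.635, 0.773, -0.001, -0.0]
ft_force: [-0.6, 0.2, -1.9]
width: 0.0285
grip_force: 19.2
time: 20.07
ee_pos: [0.6041, -0.037, 0.1416]
eef_rot: [0.634, 0.773, -0.0, -0.0]
ft_force: [0.7, 0.1, -0.3]
width: 0.0284
grip_force: 19.2
[ 0.60443875 -0.03714002  0.14213834] 0.028762507588183703
```

View pics/w9.png

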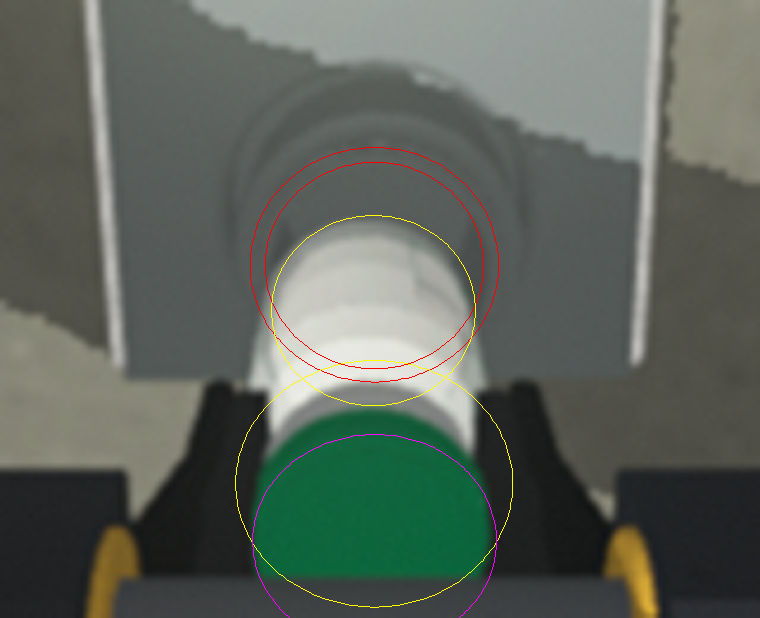

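Run:
```python
from h import *
import pickle
c=pickle.load(open("w9.pkl","rb")); c["pixels"]=cv2.convertScaleAbs(c["pixels"],alpha=2,beta=-60)
x,y=.6048,-.0376
crop(c,(210,140,310,215),[(x,y,.064,.022,(0,0,255)),(x,y,.064,.025,(0,0,255)),(x,y,.052,.031,(0,255,0)),(.6049,-.0371,.034,.034,(255,255,0))],"pics/w9c.png")
c=pickle.load(open("w6.pkl","rb")); c["pixels"]=cv2.convertScaleAbs(c["pixels"],alpha=2,beta=-60)
crop(c,(180,140,340,270),[(x,y,.064,.022,(0,0,255)),(x,y,.064,.025,(0,0,255)),(x,y,.052,.031,(0,255,0)),(.6049,-.0371,.034,.034,(255,255,0))],"pics/w6c.png")
a=cv2.imread("pics/w9c.png");b=cv2.imread("pics/w6c.png"); h=min(len(a),len(b)); cv2.imwrite("pics/cmp.png",cv2.resize(np.hstack([a[:h],b[:h]]),(800,300)))
```

```text
(no output)
```

View pics/cmp.png

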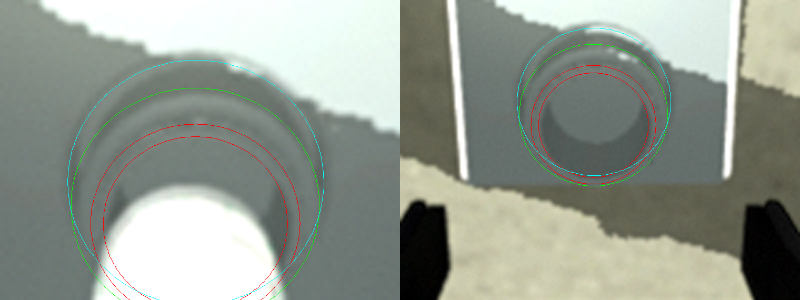

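Cup and vial both line up in this view with a shared +y camera bias. The vial is within about 1 mm, so I'll nudge it and lower.

```bash
python3 -m crank '{"steps": [[[0.02,0.03,-0.2],[0,0,0]],[[0,0,-0.4],[0,0,0]],[[0,0,-0.4],[0,0,0]],[[0,0,-0.3],[0,0,0]],[[0,0,-0.3],[0,0,0]],[[0,0,-0.2],[0,0,0]],[[0,0,0],[0,0,0]]]}'
python3 -m crank '{"steps": [[[0,0,-0.2],[0,0,0]],[[0,0,-0.2],[0,0,0]],[[0,0,-0.2],[0,0,0]],[[0,0,-0.2],[0,0,0]],[[0,0,-0.1],[0,0,0]],[[0,0,0],[0,0,0]],[[0,0,0],[0,0,0]]]}'
```

```text
time: 20.7
ee_pos: [0.6045, -0.0368, 0.0955]
eef_rot: [0.634, 0.773, -0.001, -0.001]
ft_force: [0.6, -0.1, -0.8]
width: 0.0286
grip_force: 19.2
time: 21.28
ee_pos: [0.6052, -0.0368, 0.0745]
eef_rot: [0.634, 0.773, -0.0, -0.0]
ft_force: [0.1, -1.0, -0.0]
width: 0.0286
grip_force: 19.2
```

```bash
python3 -m crank '{"steps": [[[0,0,-0.1],[0,0,0]],[[0,0,-0.04],[0,0,0]],[[0,0,0],[0,0,0]],[[0,0,0],[0,0,0]]]}'
python3 -m crank '{"steps": [[[0,0,-0.04],[0,0,0]],[[0,0,0],[0,0,0]],[[0,0,0],[0,0,0]]]}'
```

```text
time: 21.62
ee_pos: [0.6052, -0.0367, 0.0711]
eef_rot: [0.634, 0.773, 0.0, 0.0]
ft_force: [0.4, 0.0, 0.2]
width: 0.0289
grip_force: 19.2
time: 21.87
ee_pos: [0.6054, -0.0368, 0.0702]
eef_rot: [0.634, 0.773, 0.0, 0.0]
ft_force: [-0.1, 1.0, -0.6]
width: 0.0289
grip_force: 19.2
```

```bash
python3 -m crank '{"steps": [[[0,0,-0.02],[0,0,0]],[[0,0,0],[0,0,0]],[[0,0,0],[0,0,0]]]}' 36 20
python3 -m crank '{"steps": [[[0,0,0],[0,0,0]],[[0,0,0],[0,0,0]],[[0,0,0.2],[0,0,0]],[[0,0,0.5],[0,0,0]],[[0,0,0.8],[0,0,0]],[[0,0,0.9],[0,0,0]],[[0,0,0.9],[0,0,0]],[[0,0,0.9],[0,0,0]],[[0,0,0],[0,0,0]]]}' 50 20
python3 - <<'E'
from h import *
import pickle
c=cams.camera("wrist"); pickle.dump(c,open("w10.pkl","wb")); P=cloud(c); s=monitor.read_state(); print(s["ee_pos"])
hsv=cv2.cvtColor(c["pixels"],cv2.COLOR_BGR2HSV); m=cv2.inRange(hsv,(60,100,40),(90,255,255))>0
q=P[m&(abs(P[...,0]-.605)<.04)&(abs(P[...,1]+.037)<.04)]; print(len(q),np.percentile(q[:,2],[10,50,90]))
t=q[abs(q[:,2]-np.median(q[:,2]))<.004]; print(cv2.minEnclosingCircle((t[:,:2]*1000).astype(np.float32)))
A=np.c_[t[:,:2]-t[:,:2].mean(0),np.ones(len(t))]; print("tilt",np.linalg.lstsq(A,t[:,2],rcond=None)[0])
E
```

```text
time: 22.12
ee_pos: [0.6052, -0.0368, 0.0695]
eef_rot: [0.634, 0.773, 0.0, -0.0]
ft_force: [-0.2, 1.2, -0.8]
width: 0.0352
grip_force: 0.0
time: 22.87
ee_pos: [0.6075, -0.0372, 0.1806]
eef_rot: [0.635, 0.773, 0.003, 0.003]
ft_force: [1.1, 0.2, 0.5]
width: 0.05
grip_force: 0.0
[ 0.6067776  -0.03703141  0.17827652]
708 [0.09460409 0.09567484 0.09656894]
((603.9310913085938, -36.81498718261719), 14.964864730834961)
tilt [-0.00961205 -0.01398472  0.0956672 ]
```

Vial seated (cap top at z = 95.7 mm, level). Next, clearance around the cap.

Run:
```python
from h import *
import pickle
c=pickle.load(open("top.pkl","rb")); P=cloud(c)
m=(P[...,0]>.40)&(P[...,0]<.72)&(P[...,1]<-.18)&(P[...,1]>-.42)&(P[...,2]>.012)
q=P[m]; i=np.floor((q[:,0]-.40)/.02).astype(int); j=np.floor((q[:,1]+.42)/.02).astype(int)
G=np.zeros((16,12),int)
for a,b,z in zip(i,j,q[:,2]): G[a,b]=max(G[a,b],int(z*1000))
print("cols y=-.42.. step .02; rows x=.40.."); print(G)
```

```text
cols y=-.42.. step .02; rows x=.40..
[[  0   0   0   0   0   0   0   0   0   0   0   0]
 [  0   0   0   0   0   0   0   0   0  40  51  48]
 [  0   0   0   0   0   0   0   0   0  55  52  52]
 [  0   0   0  50  55  56   0   0   0  54  44  52]
 [  0   0   0  55  56  57  55   0   0  50  54  52]
 [  0   0   0  55  55  55  53   0   0   0   0   0]
 [  0   0   0  54  55  55  46   0   0   0   0   0]
 [  0   0   0   0   0   0   0   0   0   0   0   0]
 [  0   0   0   0   0   0   0   0   0   0   0   0]
 [  0   0  87  89  86   0   0   0   0   0  75  76]
 [  0  88  90  90  89  88   0   0   0  79 126 127]
 [  0  89  90  93  90  87   0   0   0  78 124 129]
 [ 83  90  92  90  90  87   0   0  82  82  75   0]
 [481  86  91  89  89 122 142 156 103  85  75  74]
 [483   0 120 150 159 177 180 180 158 110  77  77]
 [480 154 179 180 179 179 179 180 157 112  78  60]]
```

```bash
python3 -m crank '{"steps": [[[-0.3,-0.9,0],[0,0,0.7]],[[-0.3,-0.9,0],[0,0,0.7]],[[-0.3,-0.9,0],[0,0,0.7]],[[-0.3,-0.9,0],[0,0,0.7]],[[-0.3,-0.9,0],[0,0,0.7]],[[-0.3,-0.9,0],[0,0,0.7]],[[-0.3,-0.9,0],[0,0,0.7]],[[-0.3,-0.9,0],[0,0,0.7]],[[-0.3,-0.9,0],[0,0,0.7]],[[-0.3,-0.9,0],[0,0,0.7]]]}' 78 20
python3 -m crank '{"steps": [[[-0.4,-0.8,0],[0,0,0]],[[-0.4,-0.8,0],[0,0,0]],[[-0.28,-0.6,0],[0,0,0]],[[0,-0.2,0],[0,0,0]],[[0,0,0],[0,0,0]],[[0,0,0],[0,0,0]]]}'
python3 - <<'E'
from h import *
d=cams.camera("wrist"); P=cloud(d); s=monitor.read_state(); print(s["ee_pos"],s["joint_positions"].round(2))
m=(np.hypot(P[...,0]-.503,P[...,1]+.322)<.045)&(P[...,2]>.042)&(P[...,2]<.06)
v,u=np.nonzero(m); print(len(u),u.min(),u.max(),v.min(),v.max())
print(rectof(d,(int(u.mean()),int(v.mean())),60,.044,.058,.051))
E
```

```text
time: 23.75
ee_pos: [0.5294, -0.2627, 0.1746]
eef_rot: [0.371, 0.929, 0.0, -0.0]
ft_force: [0.7, 0.7, 0.6]
width: 0.0777
grip_force: 0.0
time: 24.25
ee_pos: [0.5038, -0.3208, 0.1744]
eef_rot: [0.372, 0.928, 0.0, -0.0]
ft_force: [0.5, 1.3, -0.2]
width: 0.0779
grip_force: 0.0
[ 0.50405906 -0.32027377  0.17436668] [ 0.01  0.33  0.59  1.63 -0.19  1.24  1.45]
2210 228 282 156 208
[ 501.5 -323.9   59.9   60.4   77.6]
```

```bash
python3 -m crank '{"steps": [[[-0.06,-0.12,-0.5],[0,0,0]],[[0,0,-0.9],[0,0,0]],[[0,0,-0.9],[0,0,0]],[[0,0,-0.9],[0,0,0]],[[0,0,-0.9],[0,0,0]],[[0,0,-0.9],[0,0,0]],[[0,0,-0.5],[0,0,0]],[[0,0,-0.4],[0,0,0]],[[0,0,0],[0,0,0]],[[0,0,0],[0,0,0]]]}' 78 20
python3 -m crank '{"steps": [[[0,0,0],[0,0,0]],[[0,0,0],[0,0,0]],[[0,0,0],[0,0,0]],[[0,0,0],[0,0,0]],[[0,0,0],[0,0,0]]]}' 45 20
```

```text
time: 25.13
ee_pos: [0.5019, -0.3247, 0.0273]
eef_rot: [0.373, 0.928, -0.0, -0.0]
ft_force: [-0.1, -0.7, 0.5]
width: 0.0784
grip_force: 0.0
time: 25.55
ee_pos: [0.5023, -0.3249, 0.0279]
eef_rot: [0.373, 0.928, 0.0, 0.001]
ft_force: [-0.5, 0.3, 4.2]
width: 0.0599
grip_force: 20.0
```

```bash
python3 -m crank '{"steps": [[[0,0,0.3],[0,0,0]],[[0,0,0.7],[0,0,0]],[[0,0,0.8],[0,0,0]],[[0,0,0.9],[0,0,0]],[[0,0,0.9],[0,0,0]],[[0,0,0.9],[0,0,0]],[[0,0,0.9],[0,0,0]],[[0,0,0.4],[0,0,0]],[[0.1,0.3,0],[0,0,0]],[[0.1,0.6,0],[0,0,0]]]}'
python3 -m crank '{"steps": [[[0.3,0.9,0],[0,0,-0.7]],[[0.3,0.9,0],[0,0,-0.7]],[[0.3,0.9,0],[0,0,-0.7]],[[0.3,0.9,0],[0,0,-0.7]],[[0.3,0.9,0],[0,0,-0.7]],[[0.4,0.9,0],[0,0,-0.7]],[[0.4,0.9,0],[0,0,-0.7]],[[0.4,0.9,0],[0,0,-0.7]],[[0.4,0.9,0],[0,0,-0.7]],[[0.4,0.9,0],[0,0,-0.7]]]}'
python3 -m crank '{"steps": [[[0.2,0.8,0],[0,0,0]],[[0.2,0.5,0],[0,0,0]],[[0,0.3,0],[0,0,0]],[[0,0,-0.4],[0,0,0]],[[0,0,-0.4],[0,0,0]],[[0,0,0],[0,0,0]],[[0,0,0],[0,0,0]]]}'
python3 - <<'E'
from h import *
import pickle
c=cams.camera("wrist"); pickle.dump(c,open("w11.pkl","wb")); s=monitor.read_state(); e=s["ee_pos"]; print(e,s["eef_rot"],s["width"])
P=cloud(c); q=P[(np.hypot(P[...,0]-e[0],P[...,1]-e[1])<.033)&(abs(P[...,2]-(e[2]+.023))<.006)]; print(len(q),np.median(q[:,2])-e[2])
z0=e[2]-.0279
c["pixels"]=cv2.convertScaleAbs(c["pixels"],alpha=1.5,beta=-10)
crop(c,(170,150,350,285),[(e[0],e[1],z0,.0315,(0,255,255)),(e[0],e[1],z0+.051,.030,(0,255,0)),(.6048,-.0376,.052,.031,(0,0,255)),(.6049,-.0371,.034,.034,(255,255,0))],"pics/w11.png")
E
```

```text
time: 26.38
ee_pos: [0.5062, -0.3033, 0.1719]
eef_rot: [0.374, 0.927, -0.0, 0.0]
ft_force: [0.5, 0.5, -0.6]
width: 0.0597
grip_force: 20.0
time: 27.22
ee_pos: [0.5938, -0.0752, 0.1704]
eef_rot: [0.635, 0.772, -0.001, -0.001]
ft_force: [-0.2, 0.3, 0.2]
width: 0.0601
grip_force: 20.0
time: 27.8
ee_pos: [0.6032, -0.0388, 0.151]
eef_rot: [0.635, 0.772, -0.001, -0.001]
ft_force: [-0.9, -0.3, 0.3]
width: 0.06
grip_force: 20.0
[ 0.60369565 -0.03870908  0.15170973] [ 6.35208191e-01  7.72340840e-01 -4.00660750e-04 -1.42017131e-04] 0.05959196818576729
5455 0.022760669867708555
```

View pics/w11.png

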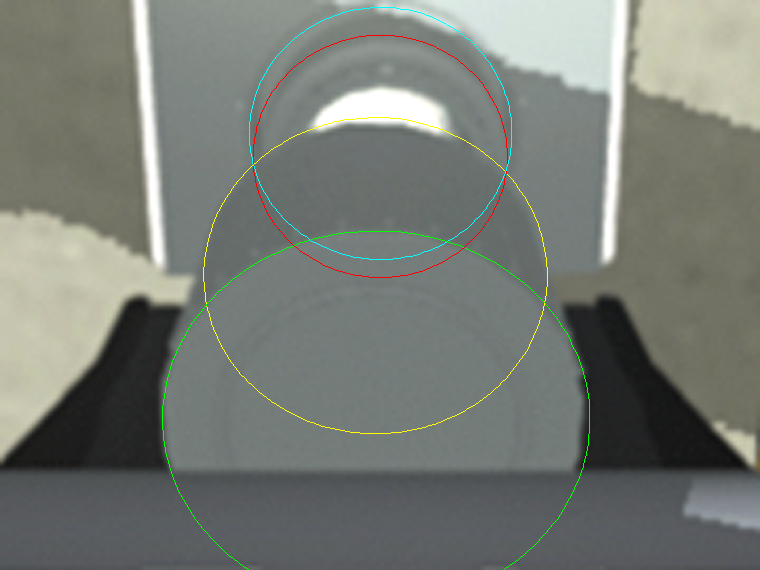

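Run:
```python
from h import *
import pickle
c=pickle.load(open("w11.pkl","rb")); P=cloud(c); e=np.array([.6037,-.0387,.1517])
# arcs on +y side: in central columns, find image row where mouth edge and top-face edge occur
for u in (250,258,266):
    col=P[150:265,u]; print(u,[(v+150,int(p[1]*1e4)/10,int(p[2]*1e4)/10) for v,p in enumerate(col) if v%4==0 or 20<v<36][:45])
```

```text
250 [(150, -3.8, 35.1), (154, -11.6, 14.8), (158, -12.1, 35.4), (162, -12.7, 52.3), (166, -16.4, 53.5), (170, -18.1, 63.0), (171, -18.6, 64.8), (172, -19.7, 64.6), (173, -20.8, 63.9), (174, -23.3, 57.9), (175, -23.3, 61.7), (176, -23.6, 64.4), (177, -24.6, 64.4), (178, -24.7, 67.5), (179, -9.8, 124.0), (180, -9.7, 127.2), (181, -10.5, 126.9), (182, -10.9, 128.2), (183, -11.1, 130.0), (184, -11.1, 132.5), (185, -10.8, 135.7), (186, -11.0, 137.4), (190, -10.4, 148.0), (194, -10.1, 156.9), (198, -9.7, 165.2), (202, -9.6, 172.2), (206, -11.3, 174.0), (210, -13.5, 174.4), (214, -15.9, 174.3), (218, -18.2, 174.7), (222, -20.5, 174.9), (226, -23.8, 173.3), (230, -26.0, 173.8), (234, -27.9, 175.0), (238, -30.9, 174.2), (242, -33.5, 174.1), (246, -35.6, 175.0), (250, -37.8, 175.8), (254, -41.2, 174.5), (258, -43.9, 174.5), (262, -7.4, 235.1)]
258 [(150, -2.2, 34.9), (154, -8.8, 21.1), (158, -8.6, 44.7), (162, -11.0, 52.8), (166, -14.1, 56.8), (170, -16.1, 65.1), (171, -17.3, 64.3), (172, -19.5, 59.2), (173, -19.5, 63.2), (174, -20.3, 63.8), (175, -20.8, 65.6), (176, -21.2, 67.7), (177, -21.9,
[... 715 characters left out ...]
 64.9), (172, -19.6, 52.3), (173, -19.2, 58.3), (174, -19.5, 60.9), (175, -19.9, 63.5), (176, -20.3, 65.7), (177, -20.9, 67.1), (178, -21.5, 68.5), (179, -21.9, 70.4), (180, -8.3, 123.9), (181, -8.3, 126.6), (182, -8.8, 127.6), (183, -8.9, 129.8), (184, -9.0, 132.0), (185, -9.3, 133.6), (186, -8.7, 137.9), (190, -8.4, 148.1), (194, -8.8, 154.8), (198, -8.9, 162.2), (202, -8.4, 170.5), (206, -9.1, 175.0), (210, -11.8, 174.3), (214, -14.2, 174.3), (218, -16.3, 174.9), (222, -19.3, 173.6), (226, -21.3, 174.8), (230, -23.9, 174.4), (234, -26.2, 175.0), (238, -28.8, 174.7), (242, -31.7, 174.2), (246, -34.3, 174.2), (250, -37.0, 174.0), (254, -39.5, 174.3), (258, -42.2, 174.3), (262, -6.3, 235.3)]
```

The overlay and depth show the cap hanging vertical, its axis at the TCP and the vial cap just visible beyond. Lowering to just above the cup rim, then feeling in.

```bash
python3 -m crank '{"steps": [[[0.04,0.02,-0.3],[0,0,0]],[[0,0,-0.4],[0,0,0]],[[0,0,-0.5],[0,0,0]],[[0,0,-0.5],[0,0,0]],[[0,0,-0.4],[0,0,0]],[[0,0,-0.2],[0,0,0]],[[0,0,0],[0,0,0]],[[0,0,0],[0,0,0]]]}'
python3 -m crank '{"steps": [[[0,0,-0.1],[0,0,0]],[[0,0,-0.1],[0,0,0]],[[0,0,0],[0,0,0]],[[0,0,0],[0,0,0]]]}'
```

```text
time: 28.52
ee_pos: [0.6051, -0.0369, 0.0944]
eef_rot: [0.635, 0.773, -0.0, -0.0]
ft_force: [-0.3, -0.5, -0.4]
width: 0.0598
grip_force: 20.0
time: 28.85
ee_pos: [0.6053, -0.0367, 0.0897]
eef_rot: [0.634, 0.773, 0.0, 0.0]
ft_force: [-0.5, -0.2, -0.8]
width: 0.0598
grip_force: 20.0
```

```bash
python3 -m crank '{"steps": [[[0,-0.03,-0.05],[0,0,0]],[[0,0,-0.1],[0,0,0]],[[0,0,-0.05],[0,0,0]],[[0,0,0],[0,0,0]],[[0,0,0],[0,0,0]]]}'
python3 -m crank '{"steps": [[[0,0,-0.1],[0,0,0]],[[0,0,-0.06],[0,0,0]],[[0,0,0],[0,0,0]],[[0,0,0],[0,0,0]]]}'
```

```text
time: 29.27
ee_pos: [0.6052, -0.0376, 0.0845]
eef_rot: [0.635, 0.773, -0.0, 0.0]
ft_force: [0.5, 0.5, -1.5]
width: 0.0596
grip_force: 20.0
time: 29.6
ee_pos: [0.6052, -0.0376, 0.0805]
eef_rot: [0.635, 0.773, -0.0, 0.0]
ft_force: [0.4, -0.5, -0.8]
width: 0.0599
grip_force: 20.0
```

```bash
python3 -m crank '{"steps": [[[0,0,-0.04],[0,0,0]],[[0,0,0],[0,0,0]],[[0,0,0],[0,0,0]]]}'
python3 -m crank '{"steps": [[[0,0,0],[0,0,0]],[[0,0,0],[0,0,0]],[[0,0,0],[0,0,0]],[[0,0,0.3],[0,0,0]],[[0,0,0.6],[0,0,0]],[[0,0,0.9],[0,0,0]],[[0,0,0.9],[0,0,0]],[[0,0,0.9],[0,0,0]],[[0,0,0.5],[0,0,0]],[[0,0,0],[0,0,0]]]}' 80 20
python3 - <<'E'
from h import *
import pickle
c=cams.camera("wrist"); pickle.dump(c,open("w12.pkl","wb")); s=monitor.read_state(); e=s["ee_pos"]; print(e)
for n,c in (("w",c),("t",cams.camera("top"))):
    P=cloud(c); q=P[(np.hypot(P[...,0]-.605,P[...,1]+.0375)<.035)&(P[...,2]>.09)&(P[...,2]<.115)]
    t=q[abs(q[:,2]-np.median(q[:,2]))<.005]
    print(n,len(q),np.median(q[:,2]),cv2.minEnclosingCircle((t[:,:2]*1000).astype(np.float32)),np.linalg.lstsq(np.c_[t[:,:2]-t[:,:2].mean(0),np.ones(len(t))],t[:,2],rcond=None)[0].round(3))
print(edges(cams.camera("wrist")))
E
```

```text
time: 29.85
ee_pos: [0.6054, -0.0378, 0.0799]
eef_rot: [0.635, 0.773, 0.0, 0.0]
ft_force: [0.3, -2.1, 3.9]
width: 0.0598
grip_force: 20.0
time: 30.68
ee_pos: [0.6066, -0.0375, 0.1853]
eef_rot: [0.634, 0.773, 0.002, 0.002]
ft_force: [1.1, -0.2, -0.1]
width: 0.0799
grip_force: 0.0
[ 0.60585859 -0.03741239  0.18323218]
w 2947 0.10362269214004863 ((604.6322631835938, -37.792484283447266), 30.502281188964844) [ 0.002 -0.006  0.104]
t 0 nan ((0.0, 0.0), 0.0) [0. 0. 0.]
{'-x': (21, -66.5), '+x': (21, 65.5), '+y': (21, 78.0)}
  return _methods._mean(a, axis=axis, dtype=dtype,
  ret = ret.dtype.type(ret / rcount)
<stdin>:7: RuntimeWarning: Mean of empty slice.
  ret = um.true_divide(
```

Cap seated (top at 103.6 mm, level). Before going to the hood, checking what is tall around the path.

```bash
python3 - <<'E'
from h import *
import pickle
c=pickle.load(open("top.pkl","rb")); P=cloud(c)
m=(P[...,0]>.50)&(P[...,0]<.90)&(P[...,1]>-.1)&(P[...,1]<.42)&(P[...,2]>.02)
q=P[m]; G=np.zeros((10,13),int)
for a,b,z in zip(((q[:,0]-.5)/.04).astype(int),((q[:,1]+.1)/.04).astype(int),q[:,2]): G[a,b]=max(G[a,b],int(z*1000))
print(G)
E
python3 -m crank '{"steps": [[[0,0.2,0.4],[0,0,0]],[[0,0.4,0.5],[0,0,0]],[[0,0.8,0],[0,0,0]],[[0,0.9,0],[0,0,0]],[[0,1,0],[0,0,0]],[[0,1,0],[0,0,0]],[[0,1,0],[0,0,0]],[[0,1,0],[0,0,0]],[[0,1,0],[0,0,0]],[[0,0.5,0],[0,0,0]]]}' 45 20
```

```text
[[  0   0  39  38   0   0   0   0   0   0  95 103   0]
 [ 40  38  40  36   0   0   0 104 106 106 106 105   0]
 [ 38  20  39  37  35   0   0 105 133 138 137 104   0]
 [ 38  38  39  39  37   0  87 104 136 136 106 108   0]
 [ 34  39  37   0   0 111 113 102 106 105 106 105   0]
 [  0   0   0   0   0  73  71   0   0   0   0   0   0]
 [  0   0   0   0   0 208 168   0   0   0   0   0   0]
 [190 186   0 236 303 303 304 242   0   0   0   0   0]
 [193 186   0 302 303 300 303 303   0   0   0   0   0]
 [191 186   0 303 303 301 300 304   0   0   0   0   0]]
time: 31.67
ee_pos: [0.6045, 0.1626, 0.205]
eef_rot: [0.633, 0.774, 0.001, -0.001]
ft_force: [-0.6, 0.6, -0.4]
width: 0.045
grip_force: 0.0
```

```bash
python3 -m crank '{"steps": [[[0.1,0.9,0],[0,0,0]],[[0.1,1,0],[0,0,0]],[[0.1,1,0],[0,0,0]],[[0.1,1,0],[0,0,0]],[[0.04,0.7,0],[0,0,0]],[[0,0.3,0],[0,0,0]],[[0,0,0],[0,0,0]],[[0,0,0],[0,0,0]],[[0,0,0],[0,0,0]]]}'
python3 - <<'E'
from h import *
import pickle
c=cams.camera("wrist"); pickle.dump(c,open("w13.pkl","wb")); s=monitor.read_state(); e=s["ee_pos"]; print(e,s["joint_positions"].round(2))
cv2.imwrite("pics/w13.png",c["pixels"])
P=cloud(c); z=P[...,2]; m=(abs(P[...,0]-.616)<.1)&(abs(P[...,1]-.285)<.11)
h=((z>.124)&(z<.14)&m).astype(np.uint8); t=((z>.096)&(z<.105)&m).astype(np.uint8)
for n,k,zz in (("handle",h,.134),("top",t,.101)):
    cs,_=cv2.findContours(k,cv2.RETR_EXTERNAL,cv2.CHAIN_APPROX_NONE); 
    for q in sorted(cs,key=cv2.contourArea)[-2:]:
        q=q[:,0,:]; print(n,q.min(0),q.max(0),cv2.minAreaRect((onplane(c,q,zz)[:,:2]*1000).astype(np.float32)))
E
```

```text
time: 32.42
ee_pos: [0.6167, 0.2778, 0.2048]
eef_rot: [0.635, 0.772, -0.0, 0.0]
ft_force: [-0.1, -0.5, -0.7]
width: 0.0451
grip_force: 0.0
[0.61669455 0.27787366 0.20493412] [-0.79  0.47  0.43  1.35 -0.19  1.35 -0.17]
handle [250 133] [267 235] ((614.9710693359375, 288.3318176269531), (14.874265670776367, 97.9388198852539), 11.09715461730957)
top [190 101] [327 243] ((615.1727905273438, 287.84759521484375), (133.1492462158203, 151.95556640625), 11.398736000061035)
```

View pics/w13.png

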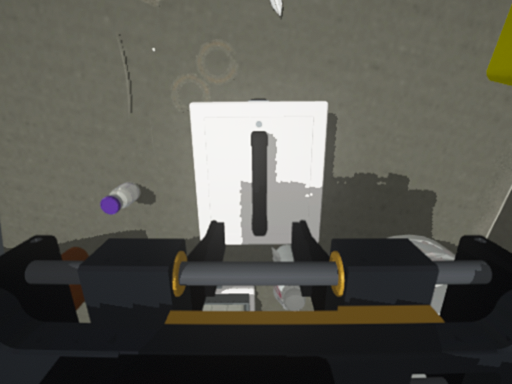

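The wrist view shows the hood handle from (258,133) to (258,235), straddled by the fingers in line. Descending onto it.

```bash
python3 -m crank '{"steps": [[[-0.05,0.32,-0.3],[0,0,0]],[[0,0,-0.6],[0,0,0]],[[0,0,-0.7],[0,0,0]],[[0,0,-0.7],[0,0,0]],[[0,0,-0.7],[0,0,0]],[[0,0,-0.5],[0,0,0]],[[0,0,-0.3],[0,0,0]],[[0,0,0],[0,0,0]],[[0,0,0],[0,0,0]]]}'
python3 -m crank '{"steps": [[[0,0,0],[0,0,0]],[[0,0,0],[0,0,0]],[[0,0,0],[0,0,0]],[[0,0,0],[0,0,0]],[[0,0,0],[0,0,0]],[[0,0,0],[0,0,0]],[[0,0,0],[0,0,0]],[[0,0,0],[0,0,0]]]}' 3 40
```

```text
time: 33.22
ee_pos: [0.6151, 0.288, 0.1098]
eef_rot: [0.635, 0.773, 0.0, 0.0]
ft_force: [0.3, 0.9, 0.8]
width: 0.0448
grip_force: 0.0
time: 33.88
ee_pos: [0.6152, 0.2881, 0.1097]
eef_rot: [0.634, 0.773, 0.0, 0.0]
ft_force: [1.7, 0.0, -0.0]
width: 0.0135
grip_force: 40.0
```

```bash
python3 -m crank '{"steps": [[[0,0,0.2],[0,0,0]],[[0,0,0.4],[0,0,0]],[[0,0,0.6],[0,0,0]],[[0,0,0.8],[0,0,0]],[[0,0,0.8],[0,0,0]],[[0,0,0.8],[0,0,0]],[[0,0,0.8],[0,0,0]],[[0,0,0.7],[0,0,0]],[[0,0,0.5],[0,0,0]],[[0,0,0],[0,0,0]]]}'
python3 -m crank '{"steps": [[[0,-0.2,0],[0,0,0]],[[0,-0.4,0],[0,0,0]],[[0,-0.6,0],[0,0,0]],[[-0.1,-0.8,0],[0,0,0]],[[-0.1,-0.8,0],[0,0,0]],[[-0.1,-0.8,0],[0,0,0]],[[-0.1,-0.8,0],[0,0,0]],[[-0.1,-0.8,0],[0,0,0]],[[-0.1,-0.8,0],[0,0,0]],[[-0.08,-0.8,0],[0,0,0]]]}'
python3 -m crank '{"steps": [[[0,-0.8,0],[0,0,0]],[[0,-0.8,0],[0,0,0]],[[0,-0.8,0],[0,0,0]],[[0,-0.8,0],[0,0,0]],[[0,-0.7,0],[0,0,0]],[[0,-0.5,0],[0,0,0]],[[0,-0.3,0],[0,0,0]],[[0,-0.25,0],[0,0,0]],[[0,0,0],[0,0,0]],[[0,0,0],[0,0,0]]]}'
python3 - <<'E'
from h import *
import pickle
c=cams.camera("wrist"); pickle.dump(c,open("w14.pkl","wb")); d=cams.camera("top"); pickle.dump(d,open("t14.pkl","wb")); s=monitor.read_state(); e=s["ee_pos"]; print(e,s["eef_rot"].round(4),s["width"])
P=cloud(c); z=P[...,2]; print("plate",edges(c))
m=(np.hypot(P[...,0]-.598,P[...,1]+.006)<.11)&(abs(z-(e[2]-.1097+.101))<.006)
k=m.astype(np.uint8); cs,_=cv2.findContours(k,cv2.RETR_EXTERNAL,cv2.CHAIN_APPROX_NONE); q=max(cs,key=cv2.contourArea)[:,0,:]
print(q.min(0),q.max(0),np.median(z[m]),cv2.minAreaRect((onplane(c,q,e[2]-.0087)[:,:2]*1000).astype(np.float32)))
pp=P[m]; print(np.linalg.lstsq(np.c_[pp[:,:2]-pp[:,:2].mean(0),np.ones(len(pp))],pp[:,2],rcond=None)[0].round(4))
cv2.imwrite("pics/w14.png",np.hstack([c["pixels"],d["pixels"]])[:, :800])
E
```

```text
time: 34.72
ee_pos: [0.6159, 0.2882, 0.2531]
eef_rot: [0.635, 0.773, 0.002, 0.001]
ft_force: [0.4, -0.1, -2.8]
width: 0.0132
grip_force: 40.0
time: 35.55
ee_pos: [0.597, 0.1149, 0.2486]
eef_rot: [0.635, 0.772, -0.001, -0.0]
ft_force: [0.4, 0.7, -2.2]
width: 0.0134
grip_force: 40.0
time: 36.38
ee_pos: [0.5979, -0.0052, 0.2494]
eef_rot: [0.634, 0.773, 0.0, -0.0]
ft_force: [0.6, 0.3, -2.9]
width: 0.0135
grip_force: 40.0
[ 0.59797807 -0.00450387  0.24936414] [ 6.338e-01  7.735e-01  1.000e-04 -2.000e-04] 0.013141961531462833
plate {'+y': (16, 78.0)}
[153 117] [363 240] 0.24207198512819816 ((591.3173828125, 27.221946716308594), (132.485107421875, 85.77708435058594), 11.336156845092773)
[ 0.0039 -0.004   0.242 ]
```

Depth checks: the hood is level and within about 1 mm of the base in both axes. Lowering it in stages.

```bash
python3 -m crank '{"steps": [[[0,-0.04,-0.2],[0,0,0]],[[0,0,-0.5],[0,0,0]],[[0,0,-0.6],[0,0,0]],[[0,0,-0.6],[0,0,0]],[[0,0,-0.6],[0,0,0]],[[0,0,-0.5],[0,0,0]],[[0,0,-0.4],[0,0,0]],[[0,0,-0.2],[0,0,0]],[[0,0,0],[0,0,0]],[[0,0,0],[0,0,0]]]}'
python3 - <<'E'
from h import *
c=cams.camera("wrist"); d=cams.camera("top"); s=monitor.read_state(); e=s["ee_pos"]; print(e)
zt=e[2]-.0087
for n,c in (("w",c),("t",d)):
    P=cloud(c); z=P[...,2]; m=(np.hypot(P[...,0]-.598,P[...,1]+.006)<.11)&(abs(z-zt)<.006)
    cs,_=cv2.findContours(m.astype(np.uint8),cv2.RETR_EXTERNAL,cv2.CHAIN_APPROX_NONE); q=max(cs,key=cv2.contourArea)[:,0,:]
    (a,b),(w,h),t=cv2.minAreaRect((onplane(c,q,zt)[:,:2]*1000).astype(np.float32)); v=np.array([a-599,b+7.7]); th=np.radians(11.3)
    print(n,(a,b),(w,h),t,"local",v@[np.cos(th),np.sin(th)],v@[-np.sin(th),np.cos(th)])
print(edges(cams.camera("wrist")))
E
```

```text
time: 37.32
ee_pos: [0.5981, -0.0067, 0.1598]
eef_rot: [0.634, 0.773, 0.0, 0.0]
ft_force: [0.5, -0.6, -2.5]
width: 0.0133
grip_force: 40.0
[ 0.59850151 -0.00679466  0.16042046]
w (591.49267578125, 25.629749298095703) (131.8841094970703, 84.949951171875) 11.231922149658203 local -0.8309563118366343 34.15467196163887
t (619.232177734375, 71.63639831542969) (65.48275756835938, 14.422103881835938) 0.14523182809352875 local 35.38563140864555 73.83401792772307
{'+y': (18, 78.1)}
```

```bash
python3 -m crank '{"steps": [[[0.01,0.05,-0.1],[0,0,0]],[[0,0,-0.2],[0,0,0]],[[0,0,-0.2],[0,0,0]],[[0,0,-0.1],[0,0,0]],[[0,0,-0.1],[0,0,0]],[[0,0,0],[0,0,0]],[[0,0,0],[0,0,0]]]}'
python3 -m crank '{"steps": [[[0,0,-0.1],[0,0,0]],[[0,0,-0.1],[0,0,0]],[[0,0,0],[0,0,0]],[[0,0,0],[0,0,0]]]}'
```

```text
time: 38.05
ee_pos: [0.5981, -0.006, 0.1418]
eef_rot: [0.635, 0.773, -0.0, 0.0]
ft_force: [0.4, -0.3, -4.6]
width: 0.0134
grip_force: 40.0
time: 38.38
ee_pos: [0.5981, -0.0058, 0.1368]
eef_rot: [0.635, 0.773, -0.0, 0.0]
ft_force: [1.2, -1.0, -4.3]
width: 0.0133
grip_force: 40.0
```

```bash
python3 -m crank '{"steps": [[[0,0,-0.1],[0,0,0]],[[0,0,-0.1],[0,0,0]],[[0,0,-0.1],[0,0,0]],[[0,0,-0.1],[0,0,0]],[[0,0,-0.1],[0,0,0]],[[0,0,-0.06],[0,0,0]],[[0,0,0],[0,0,0]],[[0,0,0],[0,0,0]]]}'
python3 -m crank '{"steps": [[[0,0,-0.06],[0,0,0]],[[0,0,0],[0,0,0]],[[0,0,0],[0,0,0]]]}'
```

```text
time: 39.05
ee_pos: [0.5981, -0.0058, 0.1228]
eef_rot: [0.635, 0.773, -0.0, -0.0]
ft_force: [-0.3, -2.4, -4.2]
width: 0.0136
grip_force: 40.0
time: 39.3
ee_pos: [0.5986, -0.0059, 0.122]
eef_rot: [0.635, 0.773, 0.0, 0.0]
ft_force: [1.5, -3.0, -0.2]
width: 0.0133
grip_force: 40.0
```

```bash
python3 -m crank '{"steps": [[[0,0,-0.02],[0,0,0]],[[0,0,0],[0,0,0]],[[0,0,0],[0,0,0]],[[0,0,0],[0,0,0]],[[0,0,0.3],[0,0,0]],[[0,0,0.6],[0,0,0]],[[0,0,0.8],[0,0,0]],[[0,0,0.8],[0,0,0]],[[0,0,0.8],[0,0,0]],[[0,0,0.4],[0,0,0]]]}' 40 40
python3 -m crank '{"steps": [[[-0.4,-0.5,0.5],[0,0,0]],[[-0.8,-0.8,0.5],[0,0,0]],[[-0.8,-0.8,0],[0,0,0]],[[-0.8,-0.8,0],[0,0,0]],[[-0.8,-0.8,0],[0,0,0]],[[-0.8,-0.8,0],[0,0,0]],[[-0.8,-0.8,0],[0,0,0]],[[-0.5,-0.8,0],[0,0,0]],[[0,-0.8,0],[0,0,0]],[[0,-0.4,0],[0,0,0]]]}'
python3 -m crank '{"steps": [[[0,0,0],[0,0,0]],[[0,0,0],[0,0,0]],[[0,0,0],[0,0,0]]]}'
python3 - <<'E'
from h import *
d=cams.camera("top"); P=cloud(d); z=P[...,2]; s=monitor.read_state(); print(s["ee_pos"],s["ft_force"].round(1))
m=(np.hypot(P[...,0]-.599,P[...,1]+.008)<.115)&(z>.06)
for lo,hi,zz in ((.106,.12,.113),(.136,.156,.146)):
    k=(m&(z>lo)&(z<hi)); cs,_=cv2.findContours(k.astype(np.uint8),cv2.RETR_EXTERNAL,cv2.CHAIN_APPROX_NONE); q=max(cs,key=cv2.contourArea)[:,0,:]
    print(np.median(z[k]),k.sum(),cv2.minAreaRect((onplane(d,q,zz)[:,:2]*1000).astype(np.float32)))
k=m&(abs(z-.113)<.006); p=P[k]; print("tilt",np.linalg.lstsq(np.c_[p[:,:2]-p[:,:2].mean(0),np.ones(len(p))],p[:,2],rcond=None)[0].round(4))
for n,x,y,h,R in (("small",.4433,.2053,.061,.02),("salA",.4585,-.0655,.111,.03),("salB",.680,.145,.111,.035),("br1",.365,.0785,.078,.02),("br2",.365,.0115,.078,.02)):
    k=(np.hypot(P[...,0]-x,P[...,1]-y)<R)&(z>h-.015); p=P[k]; print(n,k.sum(),p.mean(0).round(4) if len(p) else "-",p[:,2].max().round(3) if len(p) else "")
E
```

```text
time: 40.13
ee_pos: [0.5991, -0.0055, 0.2167]
eef_rot: [0.634, 0.773, 0.001, 0.001]
ft_force: [0.6, 0.3, 0.8]
width: 0.0401
grip_force: 0.0
time: 40.97
ee_pos: [0.4547, -0.1904, 0.239]
eef_rot: [0.635, 0.772, 0.001, 0.0]
ft_force: [-0.7, -0.8, -0.0]
width: 0.0401
grip_force: 0.0
time: 41.22
ee_pos: [0.4559, -0.1869, 0.2384]
eef_rot: [0.634, 0.773, 0.0, -0.0]
ft_force: [1.3, -0.1, -0.5]
width: 0.0398
grip_force: 0.0
[ 0.45593859 -0.18683259  0.23843735] [-0.1  0.7  0.1]
0.11386192294319475 3004 ((599.7875366210938, -9.044906616210938), (133.7999725341797, 153.7904815673828), 11.49535846710205)
0.1457344063891537 244 ((598.5006713867188, -8.699474334716797), (15.718835830688477, 98.07598114013672), 11.416324615478516)
tilt [ 0.0013 -0.0002  0.1138]
small 70 [0.4435 0.2048 0.0602] 0.064
salA 94 [ 0.4587 -0.0695  0.1086] 0.115
salB 81 [0.6865 0.1451 0.108 ] 0.116
br1 110 [0.365  0.0787 0.0774] 0.083
br2 112 [0.3647 0.0115 0.0775] 0.084
```

Run:
```python
from h import *
import pickle
P=cloud(pickle.load(open("top.pkl","rb"))); z=P[...,2]
for n,x,y,h,R in (("small",.4433,.2053,.061,.02),("salA",.4585,-.0655,.111,.03),("salB",.680,.145,.111,.035)):
    p=P[(np.hypot(P[...,0]-x,P[...,1]-y)<R)&(z>h-.015)]; print(n,p.mean(0).round(4))
print(ticket.close_job())
```

```text
small [0.4436 0.2049 0.0605]
salA [ 0.4598 -0.0701  0.1084]
salB [0.6864 0.1452 0.1076]
the job is handed in; nothing more can be done
None
```

I packed the larger vial in the order asked and handed the job in at about 41 s: each part measured home and level, and the small vial and both saline bottles read within about 1 mm of where they started; I viewed 15 pictures, one over the limit of 14.

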